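# Put the leather-cutting dies away on their pads

### The arm

A 6-joint arm with a two-finger parallel gripper is mounted at the origin on the work surface. World frame = base frame: x ahead of the robot, y to its left, z up, the work surface at z = 0. Lengths are in m, angles in rad, forces in N, time in s.
With the tool pointing down it reaches from about 0.325 to 0.9 m from the base axis. Payload 6.1 kg.
Tool frame: the origin (TCP) lies at the very end of the fingers, on their centre line; the grasp point (between the pads) lies 19 mm behind it; z points along the fingers, y is the line along which they close (so a half turn about z gives the same grasp; the last joint's range is limited). The gripper opens to 87 mm and grips with 3 to 60 N. Pads are 19 mm wide; open, the fingers measure 117 mm over their backs; the gripper's body (75 mm by 190 mm) begins 51 mm behind the grasp point.
Start: joints at [-1.262, 0.22, 1.526, -0, 1.395, -0.126], TCP at [0.263, -0.567, 0.223] pointing down, gripper open.
Joint ranges: [-2.98, 2.98], [-0.91, 2.08], [0.09, 2.57], [-1.24, 4.39], [0.2, 2.65], [-2.68, 2.68]. Speed limits (rad/s): [2.57, 2.57, 3.01, 3.14, 3.14, 3.14].

### API

Orientations are given as a unit quaternion [x, y, z, w].
In Python, from rig import env, viewer gives the robot as it stands.
- The arm moves only by the shell command python3 -m creep 'ROWS'. ROWS is JSON, a list of rows, each a list of 3 entries, a list of its own where there are three numbers: the shift along the world's x, y, z in cm, then the turn, a rotation vector about the world's x, y, z in degrees, then the closure, from 0 (fully open) to 1 (shut). A call has exactly 8 rows; each row shifts and turns the commanded pose from where the row before left it; what a row does not reach is not made up. A row lasts 1/10 s, in which the tool goes at most 50 mm and 8.59 degrees, less where a joint would pass 70% of its speed; a pose out of reach is approached as far as the arm can. A call with a gripper value outside its range is refused whole. The fingers move at their own pace and stop on an object; the grip force is fixed at half the most. Time passes only in rows, so rows that do not move let the fingers close, or fill a call up. It gives the time, the measured TCP pose, the force, the opening and the grip force at its end, in the units of the state.
- env.get_obs(): the state, without advancing time (a new reading comes with each control period).
- viewer.capture(name): name is "side" or "top" or "wrist"; returns (picture, depth): 400x640x3 uint8, blue, green, red; 400x640 float32, m along the optical axis (not along the pixel's ray), 0 where there is no reading.
- viewer.get_calibration(name): a dict with "camera_matrix" (3x3 intrinsics, pixels), "R" (3x3) and "t" (3): a world point X has camera coordinates R X + t; the wrist camera has in their place "mount" (4x4, takes a point from camera to tool coordinates, whose origin is the TCP and whose axes are the flange's). Camera axes: x right, y down, z forward; pixel columns grow to the right and rows downward; lengths in m; the calibration is good to about 2 mm. A picture is of the moment at which its call begins: read the wrist's pose just before it. get_calibration takes no time and is no camera call.
- env.hand_in(): hands the job in; it is judged then, once.
The state is a dict: "time": time; "joint_pos": joint angles; "joint_vel": joint speeds; "tau": joint torques, N m; "tcp_pos": TCP position; "ee_rot": TCP orientation; "contact_force": force on the tool from outside, world axes, zero at the start; "moment": the same for the moment, N m; "gripper_width": finger opening in m; "grip_force": force on a finger pad.
Only numpy, scipy, OpenCV 4.12 (cv2) and the standard library are available. Lean on these libraries where they do the work, as an engineer would, in place of code of your own. Each camera call takes 0.05 s, during which the arm holds its last target. There are 200 camera calls.

### The job

The cutting run is over and its five dies stand in two stacks on the mat. Take the stacks apart and put every die away, face up, on the cork storage pad that shows its own colour and shape, so that it covers its painted silhouette with its long side in line. Lower each die right down before letting go: a dropped or knocked-off die spoils its cutting edge.

Things in the scene. Friction and masses are not known exactly. Their poses are not given: they have to be found in the camera images.
- wallet_die: Cutting die for a card-wallet panel: rectangle 110 x 64 mm, 26 mm high, blue top edged by a thin steel line, upright plywood sides, under them 8 mm of dark foam 2 mm smaller all round. Stiff, under 0.25 kg. Origin: centre of its underside, z up; x along its long side; alike when turned half round. Starts on the bench, bottom of a stack.
- tag_die: Cutting die for a luggage tag: elongated octagon 110 x 64 mm (22 mm cut off each corner), 26 mm high, orange top edged by a thin steel line, upright plywood sides, under them 8 mm of dark foam 2 mm smaller all round. Stiff, under 0.25 kg. Origin: centre of its underside, z up; x along its long side; alike when turned half round. Starts on the bench, bottom of the other stack.
- coaster_die: Cutting die for a coaster: circle 60 mm in diameter, 26 mm high, black top edged by a thin steel line, upright plywood sides, under them 8 mm of dark foam 2 mm smaller all round. Stiff, under 0.25 kg. Origin: centre of its underside, z up; any yaw is alike. Starts on the wallet or the tag die.
- fob_die: Cutting die for a key fob: slot shape with round ends, 84 x 46 mm, 26 mm high, yellow top edged by a thin steel line, upright plywood sides, under them 8 mm of dark foam 2 mm smaller all round. Stiff, under 0.25 kg. Origin: centre of its underside, z up; x along its long side; alike when turned half round. Starts on the wallet or the tag die, the one without the coaster die.
- keeper_die: Cutting die for a belt keeper: small rectangle 54 x 34 mm, 26 mm high, white top edged by a thin steel line, upright plywood sides, under them 8 mm of dark foam 2 mm smaller all round. Stiff, under 0.25 kg. Origin: centre of its underside, z up; x along its long side; alike when turned half round. Starts on the coaster or the fob die, third in its stack.
- wallet_pad: Storage pad of the card-wallet panel die, fixed: flat plate 136 x 92 mm, 8 mm thick, pale wood faced with cork, the die's blue silhouette painted in its middle (rectangle 110 x 64 mm). Origin: centre of its underside, on the bench; x along the pad's and the silhouette's long side, z up. The die stands on its top, 8 mm above the origin.
- tag_pad: Storage pad of the luggage tag die, fixed: flat plate 136 x 92 mm, 8 mm thick, pale wood faced with cork, the die's orange silhouette painted in its middle (elongated octagon 110 x 64 mm). Origin: centre of its underside, on the bench; x along the pad's and the silhouette's long side, z up. The die stands on its top, 8 mm above the origin.
- coaster_pad: Storage pad of the coaster die, fixed: flat plate 136 x 92 mm, 8 mm thick, pale wood faced with cork, the die's black silhouette painted in its middle (circle 60 mm in diameter). Origin: centre of its underside, on the bench; x along the pad's and the silhouette's long side, z up. The die stands on its top, 8 mm above the origin.
- fob_pad: Storage pad of the key fob die, fixed: flat plate 136 x 92 mm, 8 mm thick, pale wood faced with cork, the die's yellow silhouette painted in its middle (slot shape with round ends, 84 x 46 mm). Origin: centre of its underside, on the bench; x along the pad's and the silhouette's long side, z up. The die stands on its top, 8 mm above the origin.
- keeper_pad: Storage pad of the belt keeper die, fixed: flat plate 136 x 92 mm, 8 mm thick, pale wood faced with cork, the die's white silhouette painted in its middle (small rectangle 54 x 34 mm). Origin: centre of its underside, on the bench; x along the pad's and the silhouette's long side, z up. The die stands on its top, 8 mm above the origin.
Things that resemble listed ones, but are neither listed nor needed, are in the scene too. What is shaped like the keeper_die but orange, purple or turquoise is not meant.

How it is judged:
By the outcome, as a careful person would: the job done as asked, in the order asked, and still so for the second after the job is handed in, with the robot touching nothing.
It also fails if it takes over 120 s, if anything falls off the work surface, if the arm or the gripper's body presses on something with over 40 N, if the wrist force passes 120 N, or if a joint passes its speed limit or range.

## Working session

There is one attempt and no reset: what is moved stays moved. The work goes in short steps, Python scripts to look and compute and a shell command to move; the robot and the scene stay as the last step left them, time stands still between calls to the robot, and variables do not carry over. Pictures are saved under pics/ and viewed, at most 14 in all, crops included, and the job is handed in when it is done.

```bash
ls; mkdir -p pics
python3 - <<'E'
from rig import env, viewer
import cv2, numpy as np
o=env.get_obs(); print(o)
for n in ("top","side"):
    p,d=viewer.capture(n); cv2.imwrite(f"pics/{n}0.png",p); np.savez(f"{n}0.npz",p=p,d=d)
    print(n,viewer.get_calibration(n))
print(viewer.get_calibration("wrist"))
E
```

```text
pics
{'time': 0.0, 'joint_pos': array([-1.26210359e+00,  2.21256770e-01,  1.52760966e+00, -1.49115133e-05,
        1.39467830e+00, -1.26066151e-01]), 'joint_vel': array([-4.37607842e-05, -5.46611232e-04,  1.21436452e-03,  6.42065916e-04,
       -7.53022435e-04, -1.43129345e-03]), 'tau': array([ 8.20844252e-04, -4.94606352e+01, -3.87382579e+01,  6.98523922e-02,
        5.72483847e-02, -1.54486715e-04]), 'tcp_pos': array([ 0.26306709, -0.56625985,  0.22141903]), 'ee_rot': array([ 9.76465232e-01,  2.15672663e-01, -9.63103983e-05, -9.71306675e-04]), 'contact_force': array([0.66228126, 0.09762397, 0.35851555]), 'moment': array([-0.00834616, -0.05365567, -0.04663258]), 'grip_force': 0.0, 'gripper_width': 0.08679176941951995}
top {'camera_matrix': array([[375.02188254,   0.        , 323.66015268],
       [  0.        , 375.02188254, 194.15032785],
       [  0.        ,   0.        ,   1.        ]]), 'R': array([[ 0.0231328 , -0.99951347,  0.02092112],
       [-0.98936654, -0.02589365, -0.1431201 ],
       [ 0.14359219, -0.01738788, -0.98948418]]), 't': array([0.01719455, 0.49326638, 0.87793
[... 209 characters left out ...]
, -0.66728716,  0.00651045],
       [-0.34581644,  0.37759176, -0.85897349],
       [ 0.57072369, -0.6419909 , -0.51197867]]), 't': array([0.36413023, 0.20367875, 0.86878451])}
{'camera_matrix': array([[351.04646788,   0.        , 323.50025923],
       [  0.        , 351.04646788, 200.2463431 ],
       [  0.        ,   0.        ,   1.        ]]), 'mount': array([[-1.45888558e-03, -9.56286116e-01, -2.92429027e-01,
         8.11328832e-02],
       [ 9.99998376e-01, -1.70453394e-03,  5.85232362e-04,
        -1.11491625e-03],
       [-1.05810478e-03, -2.92427698e-01,  9.56287050e-01,
        -1.62175142e-01],
       [ 0.00000000e+00,  0.00000000e+00,  0.00000000e+00,
         1.00000000e+00]])}
```

View pics/top0.png

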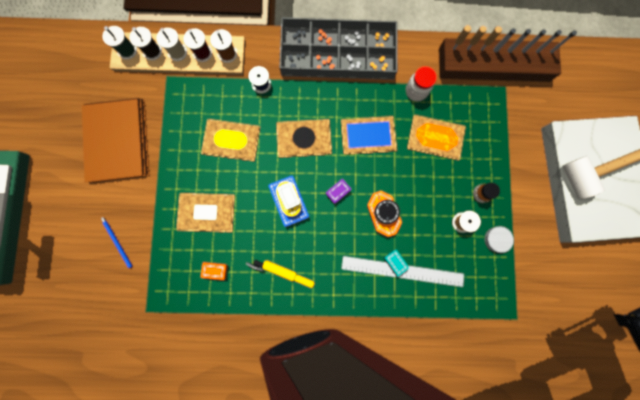

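View pics/side0.png

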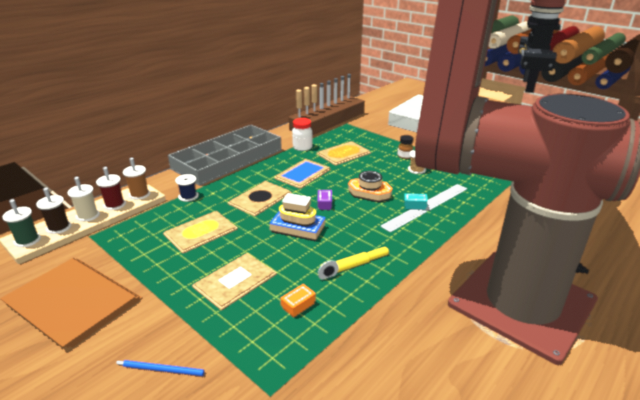

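The top view shows these pads: fob (230,139), coaster (304,137), wallet (368,134), tag (436,137) and keeper (205,212). One stack, wallet/fob/keeper, is at (290,200). The other, tag/coaster, is at (386,213). The orange, purple and turquoise small blocks are decoys. The side view agrees.

```bash
cat > h.py <<'E'
import cv2, numpy as np
from scipy.spatial.transform import Rotation as Rn
from rig import env, viewer
HSV={'blue':((105,120,60),(125,255,255)),'orange':((8,150,120),(19,255,255)),'yellow':((23,150,120),(34,255,255)),
     'white':((0,0,165),(180,70,255)),'black':((0,0,0),(180,120,60))}
def cam(name,obs=None):
    c=viewer.get_calibration(name); K=c["camera_matrix"]
    if name!="wrist": return K,c["R"],c["t"]
    o=obs or env.get_obs(); T=np.eye(4); T[:3,:3]=Rn.from_quat(o["ee_rot"]).as_matrix(); T[:3,3]=o["tcp_pos"]
    M=np.linalg.inv(T@c["mount"]); return K,M[:3,:3],M[:3,3]
def shot(name,tag=None):
    C=cam(name); p,d=viewer.capture(name)
    if tag: cv2.imwrite(f"pics/{tag}.png",p)
    return p,d,C
def plane(uv,z,C):
    K,R,t=C; uv=np.asarray(uv,float).reshape(-1,2)
    r=np.c_[uv,np.ones(len(uv))]@np.linalg.inv(K).T@R; o=-R.T@t
    return o+r*((z-o[2])/r[:,2])[:,None]
def proj(X,C):
    K,R,t=C; q=(np.asarray(X)@R.T+t)@K.T; return q[...,:2]/q[...,2:]
def world(mask,d,C):
    v,u=np.nonzero(mask&(d>0)); K,R,t=C
    q=(np.c_[u,v,np.ones(len(u))]@np.linalg.inv(K).T)*d[v,u][:,None]
    return (q-t)@R
def find(p,d,C,col,near,rad=60,zf=None):
    """component of colour nearest pixel; returns centre, yaw(deg), size, z"""
    m=cv2.inRange(cv2.cvtColor(p,cv2.COLOR_BGR2HSV),*map(np.array,HSV[col]))
    m=cv2.morphologyEx(m,cv2.MORPH_OPEN,np.ones((2,2),np.uint8))
    n,l,s,c=cv2.connectedComponentsWithStats(m)
    ok=[i for i in range(1,n) if s[i,4]>40 and np.hypot(*(c[i]-near))<rad]
    if not ok: return None
    i=max(ok,key=lambda i:s[i,4]/(10+np.hypot(*(c[i]-near)))); m=(l==i)
    w=world(cv2.erode(m.astype(np.uint8),np.ones((3,3)))>0,d,C); z=np.median(w[:,2])
    k=max(cv2.findContours(m.astype(np.uint8),cv2.RETR_EXTERNAL,cv2.CHAIN_APPROX_NONE)[0],key=cv2.contourArea)
    xy=plane(k,z if zf is None else zf,C)[:,:2]*1000
    (cx,cy),(a,b),g=cv2.minAreaRect(xy.astype(np.float32))
    if a<b: a,b,g=b,a,g+90
    M=cv2.moments(np.round(cv2.convexHull(xy.astype(np.float32))*16).astype(np.float32)); 
    return dict(c=np.round([cx,cy],1),cm=np.round([M['m10']/M['m00']/16,M['m01']/M['m00']/16],1),yaw=round((g+90)%180-90,1),size=(round(a,1),round(b,1)),z=round(z*1000,1),px=c[i].round())
E
python3 - <<'E'
from h import *
p,d,C=shot("top"); q,e,D=shot("side")
for n,col,px in [("fobpad","yellow",(230,139)),("coasterpad","black",(304,137)),("walletpad","blue",(368,134)),("tagpad","orange",(436,137)),("keeperpad","white",(205,212)),("keeper","white",(289,190)),("fob","yellow",(290,213)),("wallet","blue",(288,214)),("coaster","black",(387,211)),("tag","orange",(377,222))]:
    r=find(p,d,C,col,px,25); print(n,r)
    if r:
        x=proj(np.r_[r['c'],r['z']]/1000,D); r2=find(q,e,D,col,x,25); print("   side",x.round(),r2)
E
```

```text
fobpad {'c': array([629.8, 268. ]), 'cm': array([629.8, 268.1]), 'yaw': 84.3, 'size': (87.9, 51.3), 'z': np.float64(8.7), 'px': array([231., 140.])}
   side [201. 229.] {'c': array([629.5, 298.3]), 'cm': array([629.1, 296.9]), 'yaw': -11.9, 'size': (39.3, 21.8), 'z': np.float64(9.8), 'px': array([190., 234.])}
coasterpad {'c': array([640.4,  80.1]), 'cm': array([640.3,  80.9]), 'yaw': -42.2, 'size': (47.9, 47.8), 'z': np.float64(8.9), 'px': array([305., 138.])}
   side [261. 195.] {'c': array([634. ,  85.5]), 'cm': array([634.2,  85.7]), 'yaw': -89.3, 'size': (43.2, 42.6), 'z': np.float64(10.0), 'px': array([261., 197.])}
walletpad {'c': array([652.6, -85.5]), 'cm': array([652.9, -85.7]), 'yaw': -84.9, 'size': (106.2, 60.7), 'z': np.float64(8.7), 'px': array([369., 135.])}
   side [303. 171.] {'c': array([646.9, -81. ]), 'cm': array([646.6, -81.2]), 'yaw': -84.9, 'size': (101.9, 57.5), 'z': np.float64(9.9), 'px': array([303., 172.])}
tagpad {'c': array([ 650.8, -261.5]), 'cm': array([ 650.8, -261.4]), 'yaw': 78.7, 'size': (129.0, 87.3), 'z': np.float64(8.3), 'px': array([438., 138.])
[... 798 characters left out ...]
.])}
   side [311. 213.] None
wallet {'c': array([438. ,  96.1]), 'cm': array([438.3,  95.4]), 'yaw': -61.4, 'size': (63.0, 37.2), 'z': np.float64(26.2), 'px': array([297., 218.])}
   side [315. 223.] {'c': array([437.9, 117.7]), 'cm': array([441.1, 113. ]), 'yaw': 61.4, 'size': (67.8, 45.2), 'z': np.float64(27.1), 'px': array([310., 226.])}
coaster {'c': array([ 451.4, -125.7]), 'cm': array([ 451.3, -125. ]), 'yaw': -88.6, 'size': (36.1, 33.5), 'z': np.float64(52.3), 'px': array([388., 212.])}
   side [370. 176.] None
tag {'c': array([ 426.6, -116. ]), 'cm': array([ 428.2, -123.4]), 'yaw': 69.4, 'size': (91.0, 55.3), 'z': np.float64(26.0), 'px': array([386., 226.])}
   side [375. 190.] None
```

```bash
python3 -m creep '[[[1.35,4.2,0.2],[0,0,0],0],[[1.35,4.2,0.2],[0,0,0],0],[[1.35,4.2,0.2],[0,0,0],0],[[1.35,4.2,0.2],[0,0,0],0],[[1.35,4.2,0.2],[0,0,0],0],[[1.35,4.2,0.2],[0,0,0],0],[[1.35,4.2,0.2],[0,0,0],0],[[1.35,4.2,0.2],[0,0,0],0]]'
python3 -m creep '[[[1.35,4.2,0.2],[0,0,0],0],[[1.35,4.2,0.2],[0,0,0],0],[[1.35,4.2,0.2],[0,0,0],0],[[1.35,4.2,0.2],[0,0,0],0],[[1.35,4.2,0.2],[0,0,0],0],[[1.35,4.2,0.2],[0,0,0],0],[[0.8,4.2,0.2],[0,0,0],0],[[0,0,0],[0,0,0],0]]'
python3 - <<'E'
from h import *
p,d,C=shot("wrist","w1"); np.savez("w1.npz",p=p,d=d); print(env.get_obs()['tcp_pos'])
for n,z in (("keeper",78),):
    print(proj([.478,.111,.078],C), proj([.442,.32,.008],C),proj([.64,.08,.008],C))
E
```

```text
time: 1.0
tcp_pos: [0.3714, -0.2291, 0.2386]
ee_rot: [0.977, 0.215, 0.0, 0.0]
contact_force: [0.2, 0.0, -0.2]
gripper_width: 0.0872
grip_force: 0.0
time: 1.8
tcp_pos: [0.4605, 0.0676, 0.2528]
ee_rot: [0.976, 0.219, 0.0, -0.001]
contact_force: [-0.2, 0.1, 0.1]
gripper_width: 0.087
grip_force: 0.0
[0.46017778 0.06541015 0.25247957]
[291.46535943 144.33478455] [110.0765811   84.22473268] [387.4506786    5.92001137]
```

View pics/w1.png

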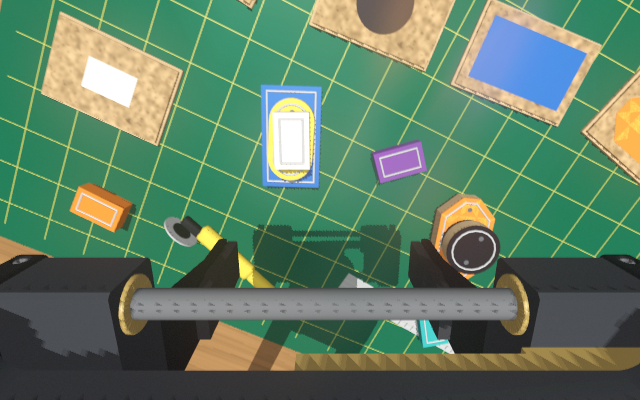

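The wrist view shows the white keeper at (291,140) on the fob and wallet, the keeper pad at (109,81), the wallet pad at (528,62), and the tag/coaster stack at (466,235). I'll segment the dies by height and the silhouettes by colour.

```bash
cat >> h.py <<'E'
def wz(d,C):
    K,R,t=C; v,u=np.mgrid[:d.shape[0],:d.shape[1]]
    q=np.stack([u,v,np.ones_like(u)],-1)@np.linalg.inv(K).T*d[...,None]
    return (q-t)@R
def top_of(d,C,near,z,tol=.006,rad=.08):
    """die top at height z near world xy: rect fit of the height slice"""
    W=wz(d,C); m=(abs(W[...,2]-z)<tol)&(d>0)&(np.hypot(W[...,0]-near[0],W[...,1]-near[1])<rad)
    n,l,s,c=cv2.connectedComponentsWithStats(m.astype(np.uint8)); i=1+np.argmax(s[1:,4]); m=l==i
    zz=np.median(W[m][:,2])
    k=cv2.findContours(m.astype(np.uint8),cv2.RETR_EXTERNAL,cv2.CHAIN_APPROX_NONE)[0]; k=max(k,key=cv2.contourArea)
    xy=(plane(k,zz,C)[:,:2]*1000).astype(np.float32)
    (cx,cy),(a,b),g=cv2.minAreaRect(xy)
    if a<b: a,b,g=b,a,g+90
    return dict(c=np.round([cx,cy],1),yaw=round((g+90)%180-90,1),size=(round(a,1),round(b,1)),z=round(zz*1000,1))
def tool():
    o=env.get_obs(); R=Rn.from_quat(o["ee_rot"]).as_matrix()
    return o["tcp_pos"]*1000, np.degrees(np.arctan2(R[1,0],R[0,0]))
E
python3 - <<'E'
from h import *
print(tool())
p,d,C=shot("wrist")
for n,z in (("keeper",.078),("fob",.052),("wallet",.026)): print(n,top_of(d,C,(.478,.111),z))
for n,z in (("coaster",.052),("tag",.026)): print(n,top_of(d,C,(.45,-.125),z))
print("kpad",find(p,d,C,"white",(109,81),30)); print("wpad",find(p,d,C,"blue",(528,62),30)); print("keepercol",find(p,d,C,"white",(291,140),30))
E
```

```text
(array([460.17777864,  65.41015005, 252.47956698]), np.float64(25.195342280422945))
keeper {'c': array([480.9, 113.1]), 'yaw': 25.1, 'size': (53.8, 34.2), 'z': np.float64(78.1)}
fob {'c': array([477.3, 114.9]), 'yaw': 20.6, 'size': (83.7, 46.1), 'z': np.float64(52.1)}
wallet {'c': array([475.4, 116.5]), 'yaw': 23.3, 'size': (109.9, 64.0), 'z': np.float64(26.1)}
coaster {'c': array([ 452.2, -119.9]), 'yaw': 75.6, 'size': (62.7, 58.9), 'z': np.float64(52.2)}
tag {'c': array([ 464.4, -105.9]), 'yaw': -19.4, 'size': (77.7, 61.4), 'z': np.float64(26.2)}
kpad {'c': array([443.6, 320.8]), 'cm': array([443.7, 320.8]), 'yaw': 89.5, 'size': (55.0, 35.4), 'z': np.float64(8.2), 'px': array([107.,  81.])}
wpad {'c': array([653.6, -84.6]), 'cm': array([653.8, -84.8]), 'yaw': -84.7, 'size': (109.1, 63.2), 'z': np.float64(8.7), 'px': array([527.,  62.])}
keepercol {'c': array([483.3, 112.8]), 'cm': array([482.4, 112.5]), 'yaw': 24.4, 'size': (62.3, 34.9), 'z': np.float64(78.1), 'px': array([290., 138.])}
```

```bash
python3 -m creep '[[[0.3,0.7,-2],[0,0,0],0],[[0.3,0.7,-2],[0,0,0],0],[[0.3,0.7,-2],[0,0,0],0],[[0.3,0.7,-2],[0,0,0],0],[[0.3,0.7,-2],[0,0,0],0],[[0.3,0.7,-2],[0,0,0],0],[[0.27,0.57,-2.2],[0,0,0],0],[[0,0,0],[0,0,0],0]]'
python3 - <<'E'
from h import *
p,d,C=shot("wrist","w2")
for i in range(2): print(tool()); viewer.capture("wrist")
print(top_of(d,C,(.481,.113),.078,rad=.045))
E
```

```text
time: 2.7
tcp_pos: [0.4785, 0.1095, 0.1074]
ee_rot: [0.977, 0.215, -0.003, -0.0]
contact_force: [-1.5, -0.2, -0.4]
gripper_width: 0.0867
grip_force: 0.0
(array([479.52694656, 109.47231234, 109.13501213]), np.float64(24.834558237808356))
(array([480.6288164 , 109.59028031, 110.51054011]), np.float64(24.832131579415652))
{'c': array([481.3, 113.7]), 'yaw': 24.9, 'size': (55.4, 34.0), 'z': np.float64(78.0)}
```

View pics/w2.png

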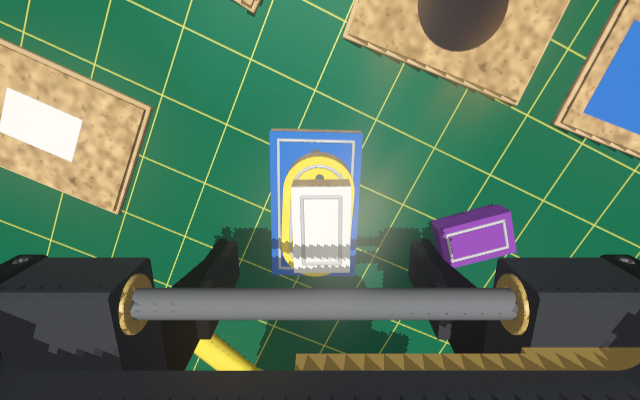

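Keeper at (322,228) is centred between the fingers to within about 1–2 mm. Next I descend and grip.

```bash
python3 -m creep '[[[0.15,0.25,-1],[0,0,0],0],[[0,0,-1],[0,0,0],0],[[0,0,-1],[0,0,0],0],[[0,0,-1],[0,0,0],0],[[0,0,-0.8],[0,0,0],0],[[0,0,-0.4],[0,0,0],0],[[0,0,0],[0,0,0],0],[[0,0,0],[0,0,0],0]]'
python3 - <<'E'
from h import *
o=[env.get_obs()['tcp_pos']]
for i in range(4): viewer.capture("wrist"); o.append(env.get_obs()['tcp_pos'])
print(np.mean(o,0))
E
python3 -m creep '[[[0,0,0],[0,0,0],0.3],[[0,0,0],[0,0,0],0.4],[[0,0,0],[0,0,0],0.5],[[0,0,0],[0,0,0],0.6],[[0,0,0],[0,0,0],0.7],[[0,0,0],[0,0,0],1],[[0,0,0],[0,0,0],1],[[0,0,0],[0,0,0],1]]'
```

```text
time: 3.65
tcp_pos: [0.4827, 0.1134, 0.0587]
ee_rot: [0.976, 0.216, 0.0, 0.0]
contact_force: [0.0, -0.2, 0.5]
gripper_width: 0.0867
grip_force: 0.0
[0.48285156 0.11340647 0.05892981]
time: 4.65
tcp_pos: [0.4825, 0.1133, 0.0585]
ee_rot: [0.976, 0.216, -0.0, -0.0]
contact_force: [-0.4, -0.2, -0.5]
gripper_width: 0.0339
grip_force: 30.0
```

```bash
python3 -m creep '[[[0,0,0.3],[0,0,0],1],[[0,0,0.7],[0,0,0],1],[[0,0,1],[0,0,0],1],[[0,0,1.5],[0,0,0],1],[[0,0,1.5],[0,0,0],1],[[0,0,1.5],[0,0,0],1],[[-0.3,2,0.5],[0,0,4],1],[[-0.3,2,0],[0,0,6],1]]'
python3 -m creep '[[[-0.5,2.5,0],[0,0,8],1],[[-0.5,2.5,0],[0,0,8],1],[[-0.5,2.5,0],[0,0,8],1],[[-0.5,2.5,0],[0,0,8],1],[[-0.5,2.5,0],[0,0,8],1],[[-0.5,2.5,0],[0,0,8],1],[[-0.3,1.7,-2],[0,0,6.5],1],[[0,0,-2],[0,0,0],1]]'
python3 -m creep '[[[0,0,0],[0,0,0],1],[[0,0,0],[0,0,0],1],[[0,0,0],[0,0,0],1],[[0,0,0],[0,0,0],1],[[0,0,0],[0,0,0],1],[[0,0,0],[0,0,0],1],[[0,0,0],[0,0,0],1],[[0,0,0],[0,0,0],1]]'
cat >> h.py <<'E'
def avg(n=4):
    T=[]
    for i in range(n): viewer.capture("side"); T.append(np.r_[tool()])if 0 else T.append(np.r_[tool()[0],tool()[1]])
    return np.mean(T,0).round(1)
E
python3 - <<'E'
from h import *
print(avg()); p,d,C=shot("wrist","w3"); t=tool()
print(t); z=t[0][2]/1000+.0195
print("die",top_of(d,C,t[0][:2]/1000,z,rad=.05)); print("pad",find(p,d,C,"white",proj([.4436,.3208,.008],C),60,zf=.008), proj([.4436,.3208,.008],C))
E
```

```text
time: 5.45
tcp_pos: [0.4779, 0.1537, 0.1311]
ee_rot: [0.954, 0.301, 0.002, 0.0]
contact_force: [-0.4, 0.4, -0.9]
gripper_width: 0.0337
grip_force: 30.0
time: 6.25
tcp_pos: [0.4441, 0.3231, 0.0901]
ee_rot: [0.709, 0.705, 0.002, 0.0]
contact_force: [0.3, -0.8, -0.2]
gripper_width: 0.034
grip_force: 30.0
time: 7.05
tcp_pos: [0.4435, 0.3203, 0.0886]
ee_rot: [0.711, 0.703, 0.0, 0.0]
contact_force: [0.4, -0.4, -0.6]
gripper_width: 0.0338
grip_force: 30.0
[443.4 320.3  88.5  89.4]
(array([443.39047416, 320.3832906 ,  88.46649444]), np.float64(89.41818153145536))
die {'c': array([443. , 332.7]), 'yaw': -0.7, 'size': (54.3, 31.9), 'z': np.float64(108.1)}
pad {'c': array([444.2, 333.9]), 'cm': array([444.3, 334. ]), 'yaw': 0.5, 'size': (33.9, 31.0), 'z': np.float64(8.4), 'px': array([325., 192.])} [323.77130744 209.30944834]
```

View pics/w3.png

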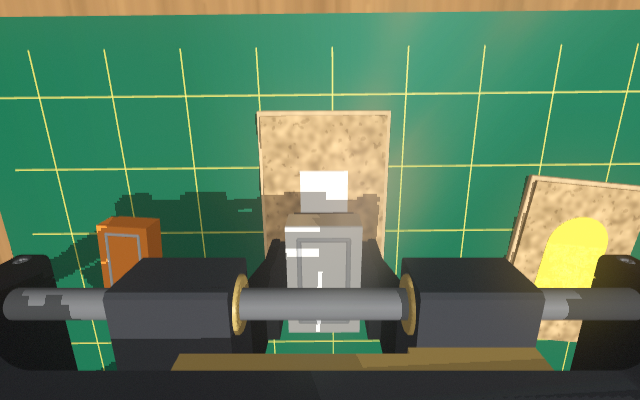

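The keeper is held with its top's far edge at row ~228, columns 285–361. The white silhouette is visible at (324,190) beyond it.

Run:
```python
from h import *
p,d,C=shot("wrist"); t=tool(); zt=t[0][2]/1000+.0195
W=wz(d,C); print(t)
for u in (300,324,345): # profile along column
    print(u,[(v,(W[v,u]*1000).round().tolist()) for v in range(206,236,3)])
m=(abs(W[...,2]-zt)<.003)&(abs(W[...,1]-.32)<.05)&(abs(W[...,0]-.443)<.03)
q=W[m]*1000; print(q.min(0),q.max(0))
for v in range(235,285,12): r=W[v][m[v]]*1000; print(v,r[:,0].min(),r[:,0].max())
```

```text
(array([443.39684748, 320.34250536,  88.45180559]), np.float64(89.41790410761348))
300 [(206, [426.0, 324.0, 8.0]), (209, [426.0, 322.0, 9.0]), (212, [426.0, 319.0, 8.0]), (215, [432.0, 346.0, 92.0]), (218, [433.0, 346.0, 96.0]), (221, [433.0, 346.0, 100.0]), (224, [433.0, 346.0, 104.0]), (227, [433.0, 346.0, 108.0]), (230, [433.0, 345.0, 108.0]), (233, [433.0, 343.0, 107.0])]
324 [(206, [444.0, 323.0, 8.0]), (209, [444.0, 321.0, 8.0]), (212, [444.0, 318.0, 7.0]), (215, [444.0, 346.0, 93.0]), (218, [444.0, 346.0, 97.0]), (221, [444.0, 346.0, 100.0]), (224, [444.0, 346.0, 104.0]), (227, [444.0, 346.0, 107.0]), (230, [444.0, 345.0, 107.0]), (233, [444.0, 343.0, 108.0])]
345 [(206, [459.0, 323.0, 7.0]), (209, [444.0, 402.0, 251.0]), (212, [459.0, 319.0, 9.0]), (215, [454.0, 346.0, 92.0]), (218, [454.0, 346.0, 96.0]), (221, [453.0, 346.0, 101.0]), (224, [453.0, 346.0, 104.0]), (227, [453.0, 346.0, 108.0]), (230, [453.0, 344.0, 107.0]), (233, [453.0, 343.0, 107.0])]
[417.66152789 291.32454648 104.96862691] [469.55855648 346.97869745 110.94998384]
235 426.4892075186083 460.38984150286245
247 426.3653212860952 460.08881860025076
259 418.1378623215595 469.24542861897885
271 426.4650619782973 460.17328998030945
283 426.59692770004796 459.97336904265944
```

```bash
python3 -m creep '[[[0.06,0.2,-1],[0,0,0],1],[[0,0,-1.5],[0,0,0],1],[[0,0,-1.5],[0,0,0],1],[[0,0,-1.2],[0,0,0],1],[[0,0,-1],[0,0,0],1],[[0,0,-0.7],[0,0,0],1],[[0,0,-0.3],[0,0,0],1],[[0,0,0],[0,0,0],1]]'
python3 -m creep '[[[0,0,-0.05],[0,0,0],1],[[0,0,0],[0,0,0],1],[[0,0,-0.05],[0,0,0],1],[[0,0,0],[0,0,0],1],[[0,0,0],[0,0,0],1],[[0,0,0],[0,0,0],1],[[0,0,0],[0,0,0],1],[[0,0,0],[0,0,0],1]]'
```

```text
time: 8.15
tcp_pos: [0.4439, 0.3222, 0.0161]
ee_rot: [0.711, 0.703, -0.0, -0.0]
contact_force: [-0.7, 0.0, 0.4]
gripper_width: 0.0336
grip_force: 30.0
time: 8.95
tcp_pos: [0.4441, 0.3224, 0.0155]
ee_rot: [0.711, 0.703, 0.0, -0.0]
contact_force: [-0.4, -0.1, -0.8]
gripper_width: 0.0334
grip_force: 30.0
```

```bash
python3 -m creep '[[[0,0,-0.05],[0,0,0],1],[[0,0,0],[0,0,0],1],[[0,0,-0.05],[0,0,0],1],[[0,0,0],[0,0,0],1],[[0,0,0],[0,0,0],1],[[0,0,0],[0,0,0],1],[[0,0,0],[0,0,0],1],[[0,0,0],[0,0,0],1]]'
```

```text
time: 9.75
tcp_pos: [0.4441, 0.3224, 0.0145]
ee_rot: [0.711, 0.703, -0.0, -0.0]
contact_force: [0.7, 0.3, -0.9]
gripper_width: 0.0339
grip_force: 30.0
```

```bash
python3 -m creep '[[[0,0,-0.05],[0,0,0],1],[[0,0,0],[0,0,0],1],[[0,0,-0.03],[0,0,0],1],[[0,0,0],[0,0,0],1],[[0,0,0],[0,0,0],1],[[0,0,0],[0,0,0],1],[[0,0,0],[0,0,0],1],[[0,0,0],[0,0,0],1]]'
```

```text
time: 10.55
tcp_pos: [0.4441, 0.3224, 0.0145]
ee_rot: [0.711, 0.704, -0.0, 0.0]
contact_force: [-3.5, -1.3, 7.7]
gripper_width: 0.0335
grip_force: 30.0
```

```bash
python3 -m creep '[[[0,0,0],[0,0,0],0.5],[[0,0,0],[0,0,0],0.4],[[0,0,0],[0,0,0],0.2],[[0,0,0],[0,0,0],0],[[0,0,0],[0,0,0],0],[[0,0,1],[0,0,0],0],[[0,0,2],[0,0,0],0],[[0,0,3],[0,0,0],0]]'
python3 -m creep '[[[0,0,4],[0,0,0],0],[[0,0,3],[0,0,0],0],[[0.4,-2.5,0],[0,0,-8],0],[[0.4,-2.5,0],[0,0,-8],0],[[0.4,-2.5,0],[0,0,-8],0],[[0.4,-2.5,0],[0,0,-8],0],[[0.4,-2.5,0],[0,0,-8],0],[[0.4,-2.5,0],[0,0,-8],0]]'
python3 -m creep '[[[0.4,-2.5,0],[0,0,-8],0],[[0.4,-2.5,0],[0,0,-8],0],[[0.1,-0.7,-1],[0,0,-4.8],0],[[0,0,-1],[0,0,0],0],[[0,0,0],[0,0,0],0],[[0,0,0],[0,0,0],0],[[0,0,0],[0,0,0],0],[[0,0,0],[0,0,0],0]]'
python3 - <<'E'
from h import *
print(avg()); p,d,C=shot("wrist","w4"); print(tool())
for n,z in (("fob",.052),("wallet",.026)): print(n,top_of(d,C,(.476,.115),z,rad=.07))
print("fobpad",proj([.63,.268,.008],C))
q,e,D=shot("top"); print(find(q,e,D,"white",(205,212),25))
k=top_of(e,D,(.443,.321),.034); print(k)
E
```

```text
time: 11.35
tcp_pos: [0.4427, 0.3216, 0.0733]
ee_rot: [0.711, 0.703, -0.002, -0.001]
contact_force: [0.6, 0.7, 0.4]
gripper_width: 0.0847
grip_force: 0.0
time: 12.15
tcp_pos: [0.4683, 0.1714, 0.1446]
ee_rot: [0.936, 0.351, 0.0, 0.0]
contact_force: [0.8, 0.8, 0.0]
gripper_width: 0.0871
grip_force: 0.0
time: 12.95
tcp_pos: [0.4773, 0.1159, 0.1242]
ee_rot: [0.984, 0.18, 0.0, 0.0]
contact_force: [-0.2, -0.1, 0.4]
gripper_width: 0.0869
grip_force: 0.0
[477.2 115.7 124.   20.7]
(array([477.11479087, 115.5151027 , 123.87152896]), np.float64(20.6387139764318))
fob {'c': array([477.5, 115.3]), 'yaw': 21.4, 'size': (84.8, 46.0), 'z': np.float64(52.1)}
wallet {'c': array([475.5, 116.9]), 'yaw': 23.3, 'size': (110.7, 64.0), 'z': np.float64(26.1)}
fobpad [190.3623701 -89.7958209]
{'c': array([442.7, 335. ]), 'cm': array([443., 335.]), 'yaw': -1.5, 'size': (36.9, 22.4), 'z': np.float64(34.9), 'px': array([196., 211.])}
{'c': array([445. , 337.9]), 'yaw': 1.5, 'size': (31.4, 19.1), 'z': np.float64(34.6)}
```

View pics/w4.png

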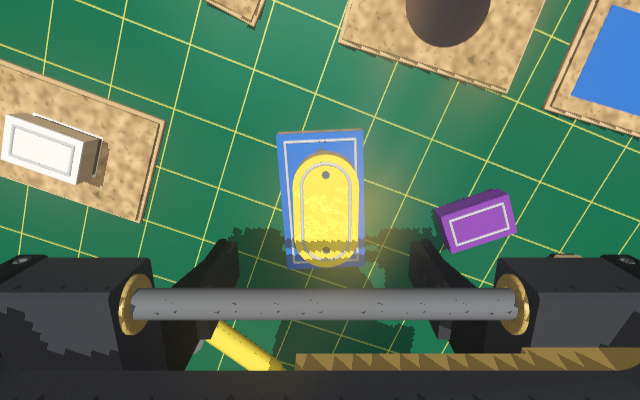

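The keeper stands on its pad at (45,148), and the fob at (325,205) is centred between the fingers. Next I descend to it.

```bash
python3 -m creep '[[[0,0,-2],[0,0,0.4],0],[[0,0,-2],[0,0,0],0],[[0,0,-2],[0,0,0],0],[[0,0,-1.5],[0,0,0],0],[[0,0,-1],[0,0,0],0],[[0,0,-0.6],[0,0,0],0],[[0,0,0],[0,0,0],0.2],[[0,0,0],[0,0,0],0.3]]'
python3 -m creep '[[[0,0,0],[0,0,0],0.35],[[0,0,0],[0,0,0],0.4],[[0,0,0],[0,0,0],0.45],[[0,0,0],[0,0,0],0.5],[[0,0,0],[0,0,0],0.6],[[0,0,0],[0,0,0],1],[[0,0,0],[0,0,0],1],[[0,0,0],[0,0,0],1]]'
```

```text
time: 14.05
tcp_pos: [0.4776, 0.1154, 0.0333]
ee_rot: [0.983, 0.182, 0.0, 0.0]
contact_force: [-0.4, 0.2, 0.3]
gripper_width: 0.0779
grip_force: 0.0
time: 14.85
tcp_pos: [0.4773, 0.1153, 0.033]
ee_rot: [0.983, 0.182, 0.0, 0.0]
contact_force: [0.7, -1.3, 2.9]
gripper_width: 0.0456
grip_force: 30.0
```

```bash
python3 -m creep '[[[0,0,0.3],[0,0,0],1],[[0,0,0.7],[0,0,0],1],[[0,0,1.5],[0,0,0],1],[[0,0,2],[0,0,0],1],[[0,0,2],[0,0,0],1],[[0,0,2],[0,0,0],1],[[0.5,0.4,1.2],[0,0,3],1],[[1.5,0.8,0],[0,0,6],1]]'
python3 -m creep '[[[2,1.1,0],[0,0,8],1],[[2,1.1,0],[0,0,8],1],[[2,1.1,0],[0,0,8],1],[[2,1.1,0],[0,0,8],1],[[2,1.1,0],[0,0,8],1],[[2,1.1,0],[0,0,8],1],[[0.7,0.6,0],[0,0,6],1],[[0,0,0],[0,0,0],1]]'
cat >> h.py <<'E'
def held(d,C,ztop,w,tolx=.003):
    """extent of the held die's top in tool axes relative to TCP (mm): lateral min/max, far end"""
    o=env.get_obs(); R=Rn.from_quat(o["ee_rot"]).as_matrix(); W=wz(d,C); L=(W-o["tcp_pos"])@R*1000
    m=(abs(W[...,2]-ztop)<.004)&(d>0)&(abs(L[...,1])<w/2+4)&(abs(L[...,0])<70)
    q=L[m]; f=q[:,0].max(); far=q[q[:,0]>f-25]
    return dict(ztop=(np.median(W[m][:,2])*1000).round(1),far=np.percentile(q[:,0],99.8).round(1),ymin=far[:,1].min().round(1),ymax=far[:,1].max().round(1))
E
python3 - <<'E'
from h import *
a=avg(); print(a); p,d,C=shot("wrist","w5")
x=proj([.631,.269,.008],C); print(x,"pad",find(p,d,C,"yellow",x[0] if x.ndim>1 else x,50,zf=.008))
print(held(d,C,a[2]/1000+.019,46))
E
```

```text
time: 15.65
tcp_pos: [0.498, 0.1275, 0.1324]
ee_rot: [0.966, 0.26, 0.002, 0.0]
contact_force: [0.8, -0.2, -1.4]
gripper_width: 0.0462
grip_force: 30.0
time: 16.45
tcp_pos: [0.6246, 0.2001, 0.1297]
ee_rot: [0.743, 0.67, 0.0, -0.0]
contact_force: [0.2, -0.2, -1.3]
gripper_width: 0.0457
grip_force: 30.0
[623.5 199.2 129.5  83.9]
[323.76872659 107.76234172] pad {'c': array([631.7, 270.7]), 'cm': array([631.8, 270.6]), 'yaw': 83.8, 'size': (82.8, 46.1), 'z': np.float64(8.4), 'px': array([325., 102.])}
{'ztop': np.float64(148.7), 'far': np.float64(42.3), 'ymin': np.float64(-23.1), 'ymax': np.float64(22.7)}
```

View pics/w5.png

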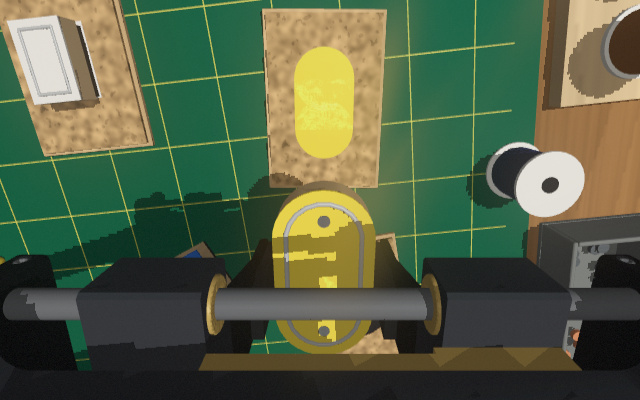

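The fob is held centred at (324,265), and the full yellow silhouette is visible at (324,102). A white spool at (550,182) is nearby, so I'll check its height along with the jar's.

```bash
python3 - <<'E'
from h import *
f=np.load("top0.npz"); W=wz(f['d'],cam("top"))*1000
for n,(u0,u1,v0,v1) in {"spool":(245,275,65,98),"jar":(403,440,65,105),"rack":(280,397,18,80),"p":(330,352,178,204)}.items():
    q=W[v0:v1,u0:u1].reshape(-1,3); q=q[(q[:,2]>12)&(q[:,2]<200)]; print(n,np.percentile(q,1,axis=0).round(),np.percentile(q,99,axis=0).round())
E
python3 -m creep '[[[0.1,0.9,0],[0,0,0],1],[[0.1,0.9,0],[0,0,0],1],[[0.1,0.9,0],[0,0,0],1],[[0.1,0.9,0],[0,0,0],1],[[0.1,0.9,0],[0,0,0],1],[[0.1,0.9,0],[0,0,0],1],[[0.1,0.9,0],[0,0,0],1],[[0.12,0.82,0],[0,0,0],1]]'
```

```text
spool [762. 178.  13.] [808. 223.  54.]
jar [ 750. -233.   14.] [ 803. -179.   88.]
rack [ 809. -147.   12.] [949. 148.  48.]
p [476. -33.  16.] [528.  14.  30.]
time: 17.5
tcp_pos: [0.6323, 0.2714, 0.1296]
ee_rot: [0.743, 0.669, -0.0, -0.0]
contact_force: [-0.3, -0.2, -1.3]
gripper_width: 0.0457
grip_force: 30.0
```

```bash
python3 -m creep '[[[0,-0.05,-1.5],[0,0,0],1],[[0,0,-2],[0,0,0],1],[[0,0,-2],[0,0,0],1],[[0,0,-2],[0,0,0],1],[[0,0,-2],[0,0,0],1],[[0,0,-1.2],[0,0,0],1],[[0,0,-0.5],[0,0,0],1],[[0,0,-0.1],[0,0,0],1]]'
python3 -m creep '[[[0,0,-0.05],[0,0,0],1],[[0,0,0],[0,0,0],1],[[0,0,-0.05],[0,0,0],1],[[0,0,0],[0,0,0],1],[[0,0,-0.05],[0,0,0],1],[[0,0,0],[0,0,0],1],[[0,0,0],[0,0,0],1],[[0,0,0],[0,0,0],1]]'
```

```text
time: 18.3
tcp_pos: [0.632, 0.2698, 0.0162]
ee_rot: [0.743, 0.669, -0.0, -0.0]
contact_force: [1.1, 0.1, -0.5]
gripper_width: 0.0458
grip_force: 30.0
time: 19.1
tcp_pos: [0.6323, 0.2701, 0.0152]
ee_rot: [0.743, 0.669, -0.0, -0.0]
contact_force: [-0.3, -0.2, -0.6]
gripper_width: 0.0455
grip_force: 30.0
```

```bash
python3 -m creep '[[[0,0,-0.05],[0,0,0],1],[[0,0,0],[0,0,0],1],[[0,0,-0.05],[0,0,0],1],[[0,0,0],[0,0,0],1],[[0,0,0],[0,0,0],1],[[0,0,0],[0,0,0],1],[[0,0,0],[0,0,0],1],[[0,0,0],[0,0,0],1]]'
```

```text
time: 19.9
tcp_pos: [0.6324, 0.2701, 0.015]
ee_rot: [0.743, 0.669, 0.0, 0.0]
contact_force: [-3.4, -1.5, 5.0]
gripper_width: 0.0453
grip_force: 30.0
```

```bash
python3 -m creep '[[[0,0,0],[0,0,0],0.4],[[0,0,0],[0,0,0],0.3],[[0,0,0],[0,0,0],0.2],[[0,0,0],[0,0,0],0],[[0,0,0],[0,0,0],0],[[0,0,1],[0,0,0],0],[[0,0,2],[0,0,0],0],[[0,0,3],[0,0,0],0]]'
python3 -m creep '[[[0,0,2.5],[0,0,0],0],[[-2,-2,1],[0,0,-8],0],[[-2,-2,0],[0,0,-8],0],[[-2,-2,0],[0,0,-8],0],[[-2,-2,0],[0,0,-8],0],[[-2,-2,0],[0,0,-8],0],[[-2,-2,0],[0,0,-8],0],[[-2,-2,0],[0,0,-8],0]]'
python3 -m creep '[[[-1.7,-1.3,0],[0,0,-4.5],0],[[0,0,0],[0,0,0],0],[[0,0,0],[0,0,0],0],[[0,0,0],[0,0,0],0],[[0,0,0],[0,0,0],0],[[0,0,0],[0,0,0],0],[[0,0,0],[0,0,0],0],[[0,0,0],[0,0,0],0]]'
python3 - <<'E'
from h import *
print(avg()); p,d,C=shot("wrist","w6"); print(tool())
print(top_of(d,C,(.476,.115),.026,rad=.09))
W=wz(d,C)*1000; t,y=tool(); R=Rn.from_quat(env.get_obs()["ee_rot"]).as_matrix(); L=(W-t)@R
m=(W[...,2]>4)&(W[...,2]<60)&(abs(L[...,0])<25)&(abs(L[...,1])>36)&(abs(L[...,1])<75); print(m.sum(),L[m][:,1].round() if m.sum()<30 else (np.percentile(L[m],[1,50,99],axis=0).round()))
q,e,D=shot("top"); print("fob",top_of(e,D,(.631,.27),.034)); print("keeper",top_of(e,D,(.443,.321),.034))
print("coaster",top_of(e,D,(.452,-.125),.052),"tag",top_of(e,D,(.452,-.125),.026),"turq",top_of(e,D,(.33,-.155),.026,rad=.05))
E
```

```text
time: 20.7
tcp_pos: [0.6307, 0.2696, 0.0733]
ee_rot: [0.743, 0.669, -0.002, -0.001]
contact_force: [-0.2, 0.3, 1.1]
gripper_width: 0.0866
grip_force: 0.0
time: 21.5
tcp_pos: [0.4918, 0.1294, 0.1101]
ee_rot: [0.971, 0.239, 0.001, 0.0]
contact_force: [-0.1, 0.0, -0.6]
gripper_width: 0.0869
grip_force: 0.0
time: 22.3
tcp_pos: [0.4753, 0.1172, 0.1091]
ee_rot: [0.979, 0.204, -0.0, -0.0]
contact_force: [-0.0, 1.4, 0.3]
gripper_width: 0.0873
grip_force: 0.0
[475.3 117.1 109.2  23.5]
(array([475.24547722, 117.06079845, 109.21442675]), np.float64(23.513508509127465))
{'c': array([475.5, 116.8]), 'yaw': 23.3, 'size': (110.5, 64.0), 'z': np.float64(26.1)}
0 []
fob {'c': array([653.3, 256.3]), 'yaw': -88.3, 'size': (14.9, 0.0), 'z': np.float64(34.3)}
keeper {'c': array([443.9, 335.3]), 'yaw': 1.5, 'size': (33.8, 24.1), 'z': np.float64(34.7)}
coaster {'c': array([ 451.4, -122.2]), 'yaw': 0.2, 'size': (57.7, 57.4), 'z': np.float64(52.4)} tag {'c': array([ 450. , -119.7]), 'yaw': 18.8, 'size': (109.7, 64.8), 'z': np.float64(26.3)} turq {'c': array([ 331.5, -148.8]), 'yaw': 36.2, 'size': (54.5, 35.3), 'z': np.float64(27.7)}
```

View pics/w6.png

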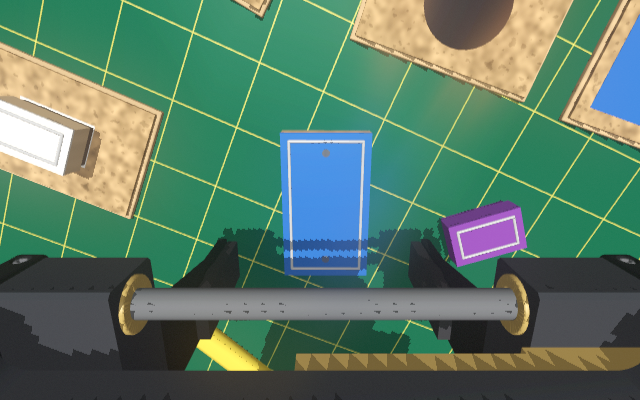

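The blue wallet at (326,205) is centred between the fingers and nothing is under them. Next I descend and grip.

```bash
python3 -m creep '[[[0,0,-2],[0,0,0],0],[[0,0,-2],[0,0,0],0],[[0,0,-2],[0,0,0],0],[[0,0,-1.7],[0,0,0],0],[[0,0,-1.3],[0,0,0],0],[[0,0,-0.8],[0,0,0],0],[[0,0,-0.4],[0,0,0],0],[[0,0,0],[0,0,0],0.1]]'
python3 -m creep '[[[0,0,0],[0,0,0],0.15],[[0,0,0],[0,0,0],0.2],[[0,0,0],[0,0,0],0.25],[[0,0,0],[0,0,0],0.3],[[0,0,0],[0,0,0],0.5],[[0,0,0],[0,0,0],1],[[0,0,0],[0,0,0],1],[[0,0,0],[0,0,0],1]]'
```

```text
time: 23.4
tcp_pos: [0.4752, 0.117, 0.0071]
ee_rot: [0.979, 0.204, -0.0, -0.0]
contact_force: [-0.4, -0.0, -0.1]
gripper_width: 0.0838
grip_force: 0.0
time: 24.2
tcp_pos: [0.4758, 0.1169, 0.0077]
ee_rot: [0.979, 0.204, 0.0, 0.0]
contact_force: [-0.5, -1.3, 5.3]
gripper_width: 0.0639
grip_force: 30.0
```

```bash
python3 -m creep '[[[0,0,0.2],[0,0,0],1],[[0,0,0.6],[0,0,0],1],[[0,0,1.2],[0,0,0],1],[[0,0,2],[0,0,0],1],[[0,0,2.5],[0,0,0],1],[[0,0,2.5],[0,0,0],1],[[0,0,2.3],[0,0,0],1],[[1.1,-2,1],[0,0,4],1]]'
python3 -m creep '[[[2.1,-3.5,0],[0,0,8],1],[[2.1,-3.5,0],[0,0,8],1],[[2.1,-3.5,0],[0,0,8],1],[[2.1,-3.5,0],[0,0,8],1],[[2.1,-3.5,0],[0,0,8],1],[[2.1,-3.5,0],[0,0,8],1],[[2.1,-3.5,0],[0,0,8],1],[[2.1,-3.5,0],[0,0,8],1]]'
python3 -m creep '[[[1,-2.1,0],[0,0,3.9],1],[[0,0,0],[0,0,0],1],[[0,0,0],[0,0,0],1],[[0,0,0],[0,0,0],1],[[0,0,0],[0,0,0],1],[[0,0,0],[0,0,0],1],[[0,0,0],[0,0,0],1],[[0,0,0],[0,0,0],1]]'
python3 - <<'E'
from h import *
a=avg(); print(a); p,d,C=shot("wrist","w7")
x=proj([.6536,-.0846,.008],C); print(x,"pad",find(p,d,C,"blue",x,50,zf=.008))
print(held(d,C,a[2]/1000+.019,64))
x=proj([.641,.081,.008],C); print(x,"cpad",find(p,d,C,"black",x,50,zf=.008))
E
```

```text
time: 25.0
tcp_pos: [0.4868, 0.0986, 0.1335]
ee_rot: [0.971, 0.239, 0.002, -0.0]
contact_force: [-0.4, 0.1, -2.1]
gripper_width: 0.0636
grip_force: 30.0
time: 25.8
tcp_pos: [0.6548, -0.1842, 0.1309]
ee_rot: [0.696, 0.718, 0.0, -0.0]
contact_force: [0.4, 0.2, -1.7]
gripper_width: 0.0635
grip_force: 30.0
time: 26.6
tcp_pos: [0.6643, -0.2035, 0.1304]
ee_rot: [0.673, 0.74, 0.0, 0.0]
contact_force: [0.9, 0.6, -1.2]
gripper_width: 0.0637
grip_force: 30.0
[ 664.3 -203.8  130.3   95.4]
[323.96015602  39.03257806] pad {'c': array([656.5, -97.8]), 'cm': array([656.6, -97.8]), 'yaw': -84.7, 'size': (78.4, 63.6), 'z': np.float64(8.3), 'px': array([326.,  55.])}
{'ztop': np.float64(148.6), 'far': np.float64(55.1), 'ymin': np.float64(-32.1), 'ymax': np.float64(32.2)}
[ 328.75280442 -260.95218797] cpad None
```

View pics/w7.png

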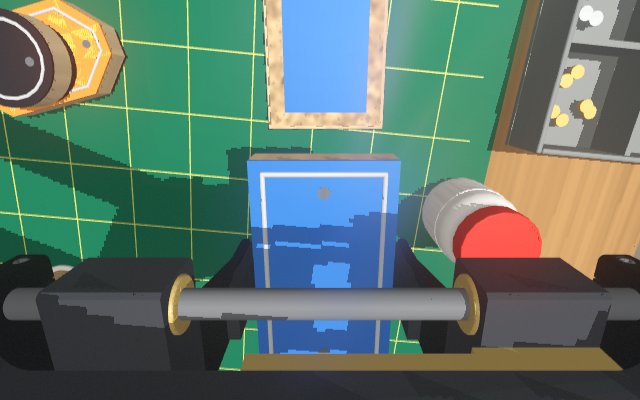

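The wallet is held centred. The pad silhouette is cut by the image top, with its near edge at row 112, so I'll move over the pad and check its far edge.

```bash
python3 -m creep '[[[-0.2,2.4,0],[0,0,0],1],[[-0.2,2.4,0],[0,0,0],1],[[-0.2,2.4,0],[0,0,0],1],[[-0.2,2.4,-1],[0,0,0],1],[[-0.2,2.46,-2],[0,0,0],1],[[0,0,-2],[0,0,0],1],[[0,0,0],[0,0,0],1],[[0,0,0],[0,0,0],1]]'
cat >> h.py <<'E'
def edges(p,d,C,col,px):
    """silhouette extent in tool axes rel. TCP (mm), z=8 mm plane: far x, y range of far part"""
    o=env.get_obs(); R=Rn.from_quat(o["ee_rot"]).as_matrix()
    m=cv2.inRange(cv2.cvtColor(p,cv2.COLOR_BGR2HSV),*map(np.array,HSV[col])); W=wz(d,C); m[(abs(W[...,2]-.008)>.005)|(d==0)]=0
    n,l,s,c=cv2.connectedComponentsWithStats(m); i=max(range(1,n),key=lambda i:s[i,4]/(20+np.hypot(*(c[i]-px))))
    v,u=np.nonzero(l==i); L=(plane(np.c_[u,v],.008,C)-o["tcp_pos"])@R*1000
    return s[i,4],np.percentile(L,[0.5,2,98,99.5],axis=0)[:,:2].round(1).tolist()
E
python3 - <<'E'
from h import *
a=avg(); print(a); p,d,C=shot("wrist","w8")
print(edges(p,d,C,"blue",(324,190)),held(d,C,a[2]/1000+.019,64))
E
```

```text
time: 27.65
tcp_pos: [0.6541, -0.0836, 0.0802]
ee_rot: [0.673, 0.74, -0.0, -0.0]
contact_force: [0.4, -0.6, -1.2]
gripper_width: 0.0639
grip_force: 30.0
[655.2 -84.2  81.7  95.4]
(np.int32(1823), [[43.3, -32.6], [43.3, -31.6], [56.0, 28.8], [56.0, 30.1]]) {'ztop': np.float64(100.2), 'far': np.float64(54.9), 'ymin': np.float64(-32.0), 'ymax': np.float64(32.2)}
```

View pics/w8.png

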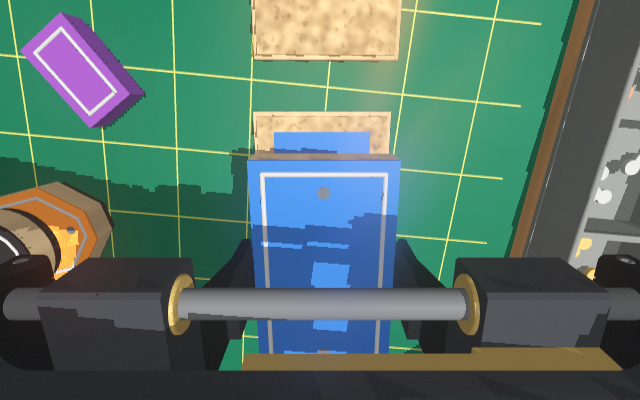

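```bash
python3 -m creep '[[[-0.13,0.12,-1],[0,0,0],1],[[0,0,-1.5],[0,0,0],1],[[0,0,-1.5],[0,0,0],1],[[0,0,-1.2],[0,0,0],1],[[0,0,-0.7],[0,0,0],1],[[0,0,-0.4],[0,0,0],1],[[0,0,-0.2],[0,0,0],1],[[0,0,0],[0,0,0],1]]'
python3 -m creep '[[[0,0,-0.05],[0,0,0],1],[[0,0,0],[0,0,0],1],[[0,0,-0.05],[0,0,0],1],[[0,0,0],[0,0,0],1],[[0,0,-0.05],[0,0,0],1],[[0,0,0],[0,0,0],1],[[0,0,0],[0,0,0],1],[[0,0,0],[0,0,0],1]]'
```

```text
time: 28.7
tcp_pos: [0.6534, -0.0822, 0.0158]
ee_rot: [0.673, 0.74, 0.0, 0.0]
contact_force: [-0.8, -0.2, -1.2]
gripper_width: 0.0635
grip_force: 30.0
time: 29.5
tcp_pos: [0.6535, -0.0822, 0.0157]
ee_rot: [0.673, 0.74, 0.0, 0.0]
contact_force: [-5.5, 0.7, 11.1]
gripper_width: 0.0638
grip_force: 30.0
```

```bash
python3 -m creep '[[[0,0,0.05],[0,0,0],0.2],[[0,0,0],[0,0,0],0.1],[[0,0,0],[0,0,0],0],[[0,0,0],[0,0,0],0],[[0,0,0.5],[0,0,0],0],[[0,0,1.5],[0,0,0],0],[[0,0,3],[0,0,0],0],[[0,0,4],[0,0,0],0]]'
python3 -m creep '[[[0,0,3],[0,0,0],0],[[-2,-0.4,0.5],[0,0,-8],0],[[-2,-0.4,0],[0,0,-8],0],[[-2,-0.4,0],[0,0,-8],0],[[-2,-0.4,0],[0,0,-8],0],[[-2,-0.4,0],[0,0,-8],0],[[-2,-0.4,0],[0,0,-8],0],[[-2,-0.4,0],[0,0,-8],0]]'
python3 -m creep '[[[-2,-0.4,0],[0,0,-8],0],[[-2,-0.4,0],[0,0,-8],0],[[-2.1,-0.3,0],[0,0,-3.4],0],[[0,0,0],[0,0,0],0],[[0,0,0],[0,0,0],0],[[0,0,0],[0,0,0],0],[[0,0,0],[0,0,0],0],[[0,0,0],[0,0,0],0]]'
cat >> h.py <<'E'
def rings(d,C,near,z,rad=.06,tol=.004):
    W=wz(d,C); m=(abs(W[...,2]-z)<tol)&(d>0)&(np.hypot(W[...,0]-near[0],W[...,1]-near[1])<rad)
    n,l,s,c=cv2.connectedComponentsWithStats(m.astype(np.uint8)); i=1+np.argmax(s[1:,4])
    k=max(cv2.findContours((l==i).astype(np.uint8),0,cv2.CHAIN_APPROX_NONE)[0],key=len)
    (x,y),r=cv2.minEnclosingCircle((plane(k,z,C)[:,:2]*1000).astype(np.float32)); return round(x,1),round(y,1),round(r,1)
E
python3 - <<'E'
from h import *
print(avg()); p,d,C=shot("wrist","w9")
print("coaster",top_of(d,C,(.452,-.121),.052,rad=.05),rings(d,C,(.452,-.121),.052)); print("tag",top_of(d,C,(.452,-.121),.026,rad=.08))
q,e,D=shot("top"); print("fob",top_of(e,D,(.631,.27),.034)); print("keeper",top_of(e,D,(.443,.321),.034)); print("wallet",top_of(e,D,(.653,-.084),.034,rad=.09))
E
```

```text
time: 30.3
tcp_pos: [0.6516, -0.0818, 0.1042]
ee_rot: [0.673, 0.74, -0.001, -0.002]
contact_force: [0.5, -0.7, 0.3]
gripper_width: 0.0867
grip_force: 0.0
time: 31.1
tcp_pos: [0.5126, -0.1104, 0.1407]
ee_rot: [0.942, 0.335, 0.001, 0.001]
contact_force: [-0.0, -1.0, -0.2]
gripper_width: 0.0869
grip_force: 0.0
time: 31.9
tcp_pos: [0.4524, -0.121, 0.1392]
ee_rot: [0.985, 0.174, -0.0, -0.0]
contact_force: [-0.1, -0.4, -0.3]
gripper_width: 0.0871
grip_force: 0.0
[ 452.2 -121.   139.1   20. ]
coaster {'c': array([ 452.6, -121.2]), 'yaw': 19.9, 'size': (60.3, 59.2), 'z': np.float64(52.0)} (452.2, -120.9, 30.4)
tag {'c': array([ 450. , -119.3]), 'yaw': 19.7, 'size': (109.9, 64.0), 'z': np.float64(26.0)}
fob {'c': array([631.6, 268.8]), 'yaw': 84.3, 'size': (84.0, 47.5), 'z': np.float64(34.3)}
keeper {'c': array([444.3, 319.7]), 'yaw': -88.6, 'size': (55.4, 33.8), 'z': np.float64(34.6)}
wallet {'c': array([653.1, -82.5]), 'yaw': -84.6, 'size': (110.6, 65.8), 'z': np.float64(34.3)}
```

View pics/w9.png

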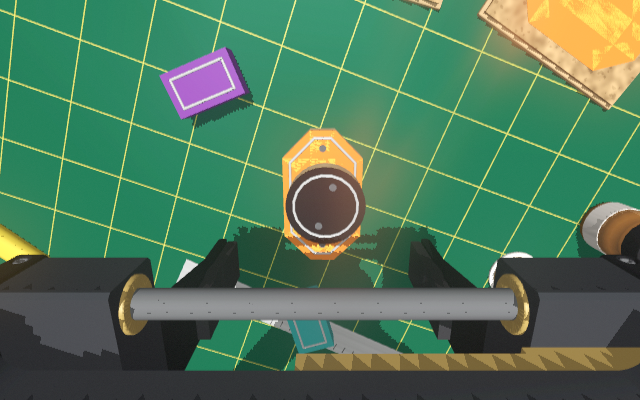

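The coaster at (325,205) is centred on the tag die between the fingers. The coaster die at yaw 20 is ready for grasping.

```bash
python3 -m creep '[[[0,0,-2],[0,0,0],0],[[0,0,-2],[0,0,0],0],[[0,0,-2],[0,0,0],0],[[0,0,-2],[0,0,0],0],[[0,0,-1.5],[0,0,0],0],[[0,0,-0.8],[0,0,0],0],[[0,0,-0.3],[0,0,0],0],[[0,0,0],[0,0,0],0.1]]'
python3 -m creep '[[[0,0,0],[0,0,0],0.2],[[0,0,0],[0,0,0],0.25],[[0,0,0],[0,0,0],0.3],[[0,0,0],[0,0,0],0.35],[[0,0,0],[0,0,0],0.5],[[0,0,0],[0,0,0],1],[[0,0,0],[0,0,0],1],[[0,0,0],[0,0,0],1]]'
```

```text
time: 33.0
tcp_pos: [0.452, -0.1212, 0.0333]
ee_rot: [0.985, 0.174, -0.0, -0.0]
contact_force: [-0.6, 0.6, 0.6]
gripper_width: 0.0838
grip_force: 0.0
time: 33.8
tcp_pos: [0.4524, -0.1214, 0.0337]
ee_rot: [0.985, 0.174, 0.0, 0.0]
contact_force: [-1.5, -0.7, 6.3]
gripper_width: 0.0596
grip_force: 30.0
```

```bash
python3 -m creep '[[[0,0,0.3],[0,0,0],1],[[0,0,0.7],[0,0,0],1],[[0,0,1.5],[0,0,0],1],[[0,0,2],[0,0,0],1],[[0,0,2.5],[0,0,0],1],[[0,0,2],[0,0,0],1],[[1.2,1.8,0.7],[0,0,0],1],[[2.2,3.2,0],[0,0,0],1]]'
python3 -m creep '[[[2.2,3.2,0],[0,0,0],1],[[2.2,3.2,0],[0,0,0],1],[[2.2,3.2,0],[0,0,0],1],[[2.4,3.3,0],[0,0,0],1],[[0,0,0],[0,0,0],1],[[0,0,0],[0,0,0],1],[[0,0,0],[0,0,0],1],[[0,0,0],[0,0,0],1]]'
python3 - <<'E'
from h import *
a=avg(); print(a); p,d,C=shot("wrist","w10")
x=proj([.6418,.0815,.008],C); print(x,"pad",find(p,d,C,"black",x,50,zf=.008))
hsv=cv2.cvtColor(p,cv2.COLOR_BGR2HSV); print(hsv[int(x[1])-30:int(x[1])+40:10,int(x[0])].tolist())
print(held(d,C,a[2]/1000+.0185,60))
x=proj([.653,-.083,.034],C); print(x,proj([.631,.27,.034],C))
E
```

```text
time: 34.6
tcp_pos: [0.4867, -0.0722, 0.1323]
ee_rot: [0.985, 0.172, 0.001, 0.001]
contact_force: [0.7, -0.9, -0.8]
gripper_width: 0.0595
grip_force: 30.0
time: 35.4
tcp_pos: [0.5753, 0.0569, 0.1302]
ee_rot: [0.985, 0.173, -0.0, 0.0]
contact_force: [0.3, -0.5, -0.4]
gripper_width: 0.0591
grip_force: 30.0
[575.6  57.  130.4  19.9]
[324.10970391 107.17529412] pad None
[[5, 34, 89], [9, 40, 89], [6, 41, 88], [8, 48, 85], [8, 47, 82], [9, 44, 82], [12, 55, 83]]
{'ztop': np.float64(148.7), 'far': np.float64(29.3), 'ymin': np.float64(-34.0), 'ymax': np.float64(34.0)}
[535.05531199 170.88615804] [53.39805219 25.29600426]
```

View pics/w10.png

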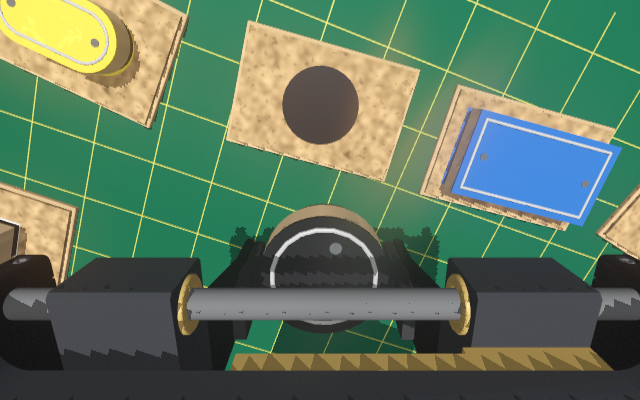

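The black silhouette is at (320,105), the wallet on its pad at (530,165) and the fob on its pad at (60,35). Next I measure the circle and check the placements relative to their cork plates.

```bash
cat >> h.py <<'E'
def cork(p,d,C,near,rad=.1):
    """pad plate outline at z=8 mm (hull of everything 5..11 mm high near)"""
    W=wz(d,C); m=(abs(W[...,2]-.0085)<.0025)&(d>0)&(np.hypot(W[...,0]-near[0],W[...,1]-near[1])<rad)
    h=cv2.cvtColor(p,cv2.COLOR_BGR2HSV); m&=~((h[...,0]>35)&(h[...,0]<100))
    m=cv2.morphologyEx(m.astype(np.uint8),cv2.MORPH_OPEN,np.ones((3,3)))
    v,u=np.nonzero(m); xy=(plane(np.c_[u,v],.008,C)[:,:2]*1000).astype(np.float32)
    (x,y),(a,b),g=cv2.minAreaRect(xy)
    if a<b: a,b,g=b,a,g+90
    return dict(c=(round(x,1),round(y,1)),yaw=round((g+90)%180-90,1),size=(round(a,1),round(b,1)))
E
python3 - <<'E'
from h import *
p,d,C=shot("wrist"); h=cv2.cvtColor(p,cv2.COLOR_BGR2HSV)
m=((h[...,2]<110)&(h[...,1]<90)).astype(np.uint8); m[190:]=0; m[:,:250]=0; m[:,400:]=0
m=cv2.morphologyEx(m,cv2.MORPH_OPEN,np.ones((5,5))); k=max(cv2.findContours(m,0,cv2.CHAIN_APPROX_NONE)[0],key=cv2.contourArea)
xy=(plane(k,.008,C)[:,:2]*1000).astype(np.float32); print("circle",cv2.fitEllipse(xy))
print("cork c",cork(p,d,C,(.642,.081)),"cork w",cork(p,d,C,(.653,-.083)),"wallet",top_of(d,C,(.653,-.083),.034,tol=.004))
o=env.get_obs(); R=Rn.from_quat(o["ee_rot"]).as_matrix(); W=wz(d,C); L=(W-o["tcp_pos"])@R*1000
mm=(abs(W[...,2]-.1485)<.004)&(abs(L[...,1])<31)&(abs(L[...,0])<40); mm[280:]=0
v,u=np.nonzero(mm); 
for r in (222,226,230,236,242,250): uu=u[v==r]; print(r,L[r,uu][:,1].min().round(1),L[r,uu][:,1].max().round(1),np.median(L[r,uu][:,0]).round(1)) if len(uu) else 0
E
```

```text
circle ((641.6920776367188, 85.03875732421875), (57.90317916870117, 58.28660202026367), 71.99484252929688)
cork c {'c': (643.1, 65.7), 'yaw': -84.9, 'size': (169.6, 86.4)} cork w {'c': (653.8, -81.7), 'yaw': -84.9, 'size': (131.3, 86.5)} wallet {'c': array([653.1, -81.2]), 'yaw': -84.7, 'size': (112.2, 64.0), 'z': np.float64(34.2)}
222 -15.1 13.6 26.9
226 -18.8 16.3 25.1
230 -20.5 19.1 23.3
236 -23.2 21.2 20.4
242 -24.8 23.8 17.5
250 -27.4 25.4 13.6
```

```bash
python3 -m creep '[[[1.3,0.6,0],[0,0,0],1],[[1.3,0.6,0],[0,0,0],1],[[1.3,0.6,0],[0,0,0],1],[[1.3,0.5,-1],[0,0,0],1],[[1.4,0.45,-2],[0,0,0],1],[[0,0,-2],[0,0,0],1],[[0,0,0],[0,0,0],1],[[0,0,0],[0,0,0],1]]'
python3 - <<'E'
from h import *
a=avg(); print(a); p,d,C=shot("wrist","w11")
h=cv2.cvtColor(p,cv2.COLOR_BGR2HSV); o=env.get_obs(); R=Rn.from_quat(o["ee_rot"]).as_matrix(); W=wz(d,C)
m=((h[...,2]<110)&(h[...,1]<90)&(abs(W[...,2]-.008)<.004)).astype(np.uint8); m=cv2.morphologyEx(m,cv2.MORPH_OPEN,np.ones((3,3))); m[:,:240]=0; m[:,410:]=0
v,u=np.nonzero(m); L=(plane(np.c_[u,v],.008,C)-o["tcp_pos"])@R*1000; print(len(L),L.min(0),L.max(0))
for r in sorted(set(v))[::3]: q=L[v==r]; print(r,q[:,0].mean().round(1),q[:,1].min().round(1),q[:,1].max().round(1))
E
```

```text
time: 36.5
tcp_pos: [0.6414, 0.0852, 0.0799]
ee_rot: [0.985, 0.174, -0.001, -0.0]
contact_force: [0.2, 0.2, -0.7]
gripper_width: 0.0593
grip_force: 30.0
[642.6  85.3  81.6  20. ]
1998 [ -2.74303822 -29.79283533  73.76552009] [27.808467   23.17528756 73.86007037]
174 27.8 -4.0 3.5
177 25.7 -11.6 11.1
180 23.6 -15.8 15.3
183 21.4 -18.6 18.1
186 19.3 -20.7 20.3
189 17.1 -22.9 22.4
192 15.0 -24.3 23.2
195 12.8 -25.8 22.5
198 10.6 -26.6 22.6
201 8.4 -27.3 21.9
204 6.2 -28.8 21.3
207 4.0 -28.9 21.3
210 1.7 -29.7 22.1
213 -0.5 -29.8 -24.8
216 -2.7 -29.1 -27.7
```

View pics/w11.png

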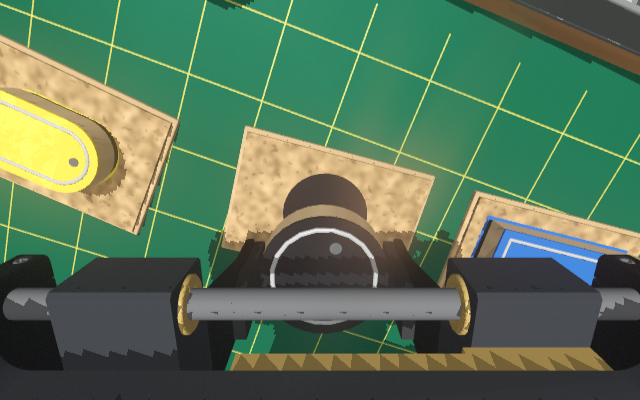

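```bash
python3 -m creep '[[[-0.15,-0.1,-1],[0,0,0],1],[[0,0,-1.5],[0,0,0],1],[[0,0,-1.5],[0,0,0],1],[[0,0,-1.2],[0,0,0],1],[[0,0,-0.7],[0,0,0],1],[[0,0,-0.4],[0,0,0],1],[[0,0,-0.2],[0,0,0],1],[[0,0,0],[0,0,0],1]]'
python3 -m creep '[[[0,0,-0.05],[0,0,0],1],[[0,0,0],[0,0,0],1],[[0,0,-0.05],[0,0,0],1],[[0,0,0],[0,0,0],1],[[0,0,-0.05],[0,0,0],1],[[0,0,0],[0,0,0],1],[[0,0,0],[0,0,0],1],[[0,0,0],[0,0,0],1]]'
```

```text
time: 37.55
tcp_pos: [0.6409, 0.0844, 0.0158]
ee_rot: [0.985, 0.174, 0.0, 0.0]
contact_force: [0.2, -0.5, -0.9]
gripper_width: 0.0597
grip_force: 30.0
time: 38.35
tcp_pos: [0.641, 0.0844, 0.0157]
ee_rot: [0.985, 0.174, 0.0, 0.0]
contact_force: [-5.3, -0.3, 11.6]
gripper_width: 0.0593
grip_force: 30.0
```

```bash
python3 -m creep '[[[0,0,0.05],[0,0,0],0.25],[[0,0,0],[0,0,0],0.15],[[0,0,0],[0,0,0],0],[[0,0,0],[0,0,0],0],[[0,0,0.5],[0,0,0],0],[[0,0,1.5],[0,0,0],0],[[0,0,3],[0,0,0],0],[[0,0,4],[0,0,0],0]]'
python3 -m creep '[[[-2.7,-2.9,1],[0,0,0],0],[[-2.7,-2.9,0],[0,0,0],0],[[-2.7,-2.9,0],[0,0,0],0],[[-2.7,-2.9,0],[0,0,0],0],[[-2.7,-2.9,0],[0,0,0],0],[[-2.8,-2.9,0],[0,0,0],0],[[-2.8,-2.9,0],[0,0,0],0],[[0,0,0],[0,0,0],0]]'
python3 - <<'E'
from h import *
print(avg()); p,d,C=shot("wrist","w12")
print("tag",top_of(d,C,(.45,-.1195),.026,rad=.08))
t=tool()[0]; R=Rn.from_quat(env.get_obs()["ee_rot"]).as_matrix(); W=wz(d,C)*1000; L=(W-t)@R
m=(W[...,2]>4)&(W[...,2]<60)&(abs(L[...,0])<30)&(abs(L[...,1])>36)&(abs(L[...,1])<75); print("obst",m.sum())
q,e,D=shot("top"); print("coaster",top_of(e,D,(.641,.085),.034)); Wt=wz(e,D)
print(find(q,e,D,"orange",(438,138),25))
for n,w in (("turq",(.33,-.15)),): print(n,top_of(e,D,w,.026,rad=.05))
E
```

```text
time: 39.15
tcp_pos: [0.639, 0.0843, 0.1041]
ee_rot: [0.985, 0.174, -0.002, -0.0]
contact_force: [0.5, -0.4, 0.2]
gripper_width: 0.0872
grip_force: 0.0
time: 39.95
tcp_pos: [0.4473, -0.1213, 0.1153]
ee_rot: [0.985, 0.172, -0.0, 0.001]
contact_force: [0.6, 0.4, 0.1]
gripper_width: 0.0869
grip_force: 0.0
[ 449.9 -119.3  115.5   19.9]
tag {'c': array([ 450.3, -119.3]), 'yaw': 19.7, 'size': (110.3, 64.0), 'z': np.float64(26.0)}
obst 0
coaster {'c': array([639.1,  85.4]), 'yaw': 1.7, 'size': (59.2, 57.3), 'z': np.float64(34.6)}
{'c': array([ 657.4, -264.1]), 'cm': array([ 659.7, -267.8]), 'yaw': 77.1, 'size': (128.8, 74.6), 'z': np.float64(8.1), 'px': array([441., 133.])}
turq {'c': array([ 342.2, -156.5]), 'yaw': 69.1, 'size': (54.7, 30.0), 'z': np.float64(27.3)}
```

```bash
python3 -m creep '[[[0,0,-2],[0,0,0],0],[[0,0,-2],[0,0,0],0],[[0,0,-2],[0,0,0],0],[[0,0,-2],[0,0,0],0],[[0,0,-1.4],[0,0,0],0],[[0,0,-0.8],[0,0,0],0],[[0,0,-0.4],[0,0,0],0],[[0,0,0],[0,0,0],0.1]]'
python3 -m creep '[[[0,0,0],[0,0,0],0.15],[[0,0,0],[0,0,0],0.2],[[0,0,0],[0,0,0],0.25],[[0,0,0],[0,0,0],0.3],[[0,0,0],[0,0,0],0.5],[[0,0,0],[0,0,0],1],[[0,0,0],[0,0,0],1],[[0,0,0],[0,0,0],1]]'
```

```text
time: 41.05
tcp_pos: [0.4496, -0.1183, 0.008]
ee_rot: [0.985, 0.174, -0.0, -0.0]
contact_force: [0.4, 0.4, 0.3]
gripper_width: 0.0839
grip_force: 0.0
time: 41.85
tcp_pos: [0.45, -0.1191, 0.0088]
ee_rot: [0.985, 0.174, 0.0, 0.0]
contact_force: [-0.1, -1.1, 5.0]
gripper_width: 0.0638
grip_force: 30.0
```

```bash
python3 -m creep '[[[0,0,0.2],[0,0,0],1],[[0,0,0.6],[0,0,0],1],[[0,0,1.2],[0,0,0],1],[[0,0,2],[0,0,0],1],[[0,0,2.5],[0,0,0],1],[[0,0,2.5],[0,0,0],1],[[0,0,2.3],[0,0,0],1],[[1.2,-1.6,1],[0,0,3],1]]'
python3 -m creep '[[[2.2,-2.9,0],[0,0,7],1],[[2.2,-2.9,0],[0,0,7],1],[[2.2,-2.9,0],[0,0,7],1],[[2.2,-2.9,0],[0,0,7],1],[[2.2,-2.9,0],[0,0,7],1],[[2.2,-2.9,0],[0,0,7],1],[[2.2,-2.9,0],[0,0,7],1],[[1.6,-2,0],[0,0,6.8],1]]'
python3 -m creep '[[[0,0,0],[0,0,0],1],[[0,0,0],[0,0,0],1],[[0,0,0],[0,0,0],1],[[0,0,0],[0,0,0],1],[[0,0,0],[0,0,0],1],[[0,0,0],[0,0,0],1],[[0,0,0],[0,0,0],1],[[0,0,0],[0,0,0],1]]'
python3 - <<'E'
from h import *
a=avg(); print(a); p,d,C=shot("wrist","w13")
print(held(d,C,a[2]/1000+.018,64)); print(cork(p,d,C,(.652,-.26)))
x=proj([.652,-.26,.008],C); print(x,find(p,d,C,"orange",x,50,zf=.008)); h=cv2.cvtColor(p,cv2.COLOR_BGR2HSV)
u=int(x[0]); print([h[v,u].tolist() for v in range(5,130,10)], [h[int(x[1]),c].tolist() for c in range(u-70,u+71,10)])
E
```

```text
time: 42.65
tcp_pos: [0.4618, -0.1338, 0.1342]
ee_rot: [0.98, 0.201, 0.001, 0.0]
contact_force: [0.4, -0.3, -1.3]
gripper_width: 0.0636
grip_force: 30.0
time: 43.45
tcp_pos: [0.6322, -0.3594, 0.1318]
ee_rot: [0.771, 0.636, 0.0, 0.0]
contact_force: [0.6, 1.2, -1.7]
gripper_width: 0.0637
grip_force: 30.0
time: 44.25
tcp_pos: [0.6314, -0.3575, 0.1314]
ee_rot: [0.773, 0.635, -0.0, 0.0]
contact_force: [-0.0, -0.6, -1.6]
gripper_width: 0.0635
grip_force: 30.0
[ 631.4 -357.6  131.2   78.8]
{'ztop': np.float64(148.5), 'far': np.float64(55.3), 'ymin': np.float64(-32.4), 'ymax': np.float64(31.7)}
{'c': (651.8, -268.9), 'yaw': 78.7, 'size': (109.6, 86.1)}
[325.05089917  67.84352242] {'c': array([ 653.4, -264.3]), 'cm': array([ 653.9, -261.8]), 'yaw': 78.7, 'size': (99.9, 64.1), 'z': np.float64(8.4), 'px': array([328.,  64.])}
[[18, 158, 255], [18, 158, 255], [23, 141, 255], [28, 127, 255], [28, 127, 255], [27, 132, 255], [23, 144, 255], [18, 162, 255], [18, 162, 255], [18, 164, 255], [25, 142, 255], [18, 166, 255], [25, 144, 255]] [[37, 94, 184], [41, 95, 188], [18, 94, 248], [17, 137, 254], [18, 165, 255], [18, 165, 255], [21, 154, 255], [25, 137, 255], [23, 143, 255], [19, 159, 255], [18, 159, 255], [18, 157, 255], [17, 110, 235], [17, 96, 244], [27, 74, 158]]
```

View pics/w13.png

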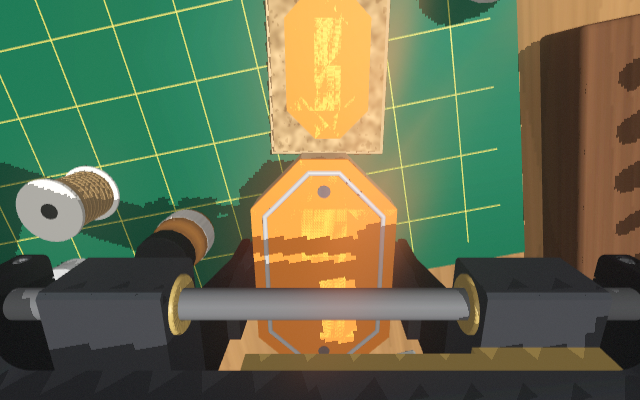

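The tag is held centred, and the orange silhouette at (326,65) is in line. Next I move over it and refine.

```bash
python3 -m creep '[[[0.46,1.96,0],[0,0,0],1],[[0.46,1.96,0],[0,0,0],1],[[0.46,1.96,0],[0,0,0],1],[[0.46,1.96,-1],[0,0,0],1],[[0.45,1.96,-2],[0,0,0],1],[[0,0,-2],[0,0,0],1],[[0,0,0],[0,0,0],1],[[0,0,0],[0,0,0],1]]'
python3 - <<'E'
from h import *
a=avg(); print(a); p,d,C=shot("wrist","w14")
HSV['orange']=((8,110,200),(32,255,255))
h=cv2.cvtColor(p,cv2.COLOR_BGR2HSV); o=env.get_obs(); R=Rn.from_quat(o["ee_rot"]).as_matrix(); W=wz(d,C)
print(held(d,C,a[2]/1000+.018,64))
m=((h[...,1]>118)&(h[...,2]>120)&(h[...,0]<32)&(abs(W[...,2]-.008)<.004)).astype(np.uint8); m[:,:260]=0; m[:,390:]=0; m=cv2.morphologyEx(m,cv2.MORPH_OPEN,np.ones((3,3)))
v,u=np.nonzero(m); L=(plane(np.c_[u,v],.008,C)-o["tcp_pos"])@R*1000
for r in sorted(set(v))[::3]: q=L[v==r]; print(r,q[:,0].mean().round(1),q[:,1].min().round(1),q[:,1].max().round(1))
E
```

```text
time: 45.3
tcp_pos: [0.6541, -0.2584, 0.0805]
ee_rot: [0.772, 0.635, -0.0, -0.001]
contact_force: [0.7, -0.4, -1.0]
gripper_width: 0.0639
grip_force: 30.0
[ 655.1 -260.    82.5   78.8]
{'ztop': np.float64(100.1), 'far': np.float64(55.3), 'ymin': np.float64(-32.2), 'ymax': np.float64(31.8)}
132 56.7 -3.6 5.7
135 54.8 -13.7 8.4
138 52.8 -15.7 11.7
141 50.8 -17.8 13.8
144 48.8 -19.8 15.8
147 46.7 -21.9 17.9
150 44.7 -24.0 20.0
153 42.7 -26.1 22.7
156 40.6 -27.5 24.2
159 38.6 -31.0 26.3
162 36.5 -32.4 28.4
165 34.4 -33.9 29.8
168 32.3 -34.7 29.9
171 30.3 -35.5 30.0
174 28.2 -38.3 -30.0
177 26.1 -43.9 -32.2
180 23.9 -44.1 -35.7
183 21.8 -44.2 -37.2
186 19.6 -44.3 -38.7
189 17.5 -44.4 -41.6
```

View pics/w14.png

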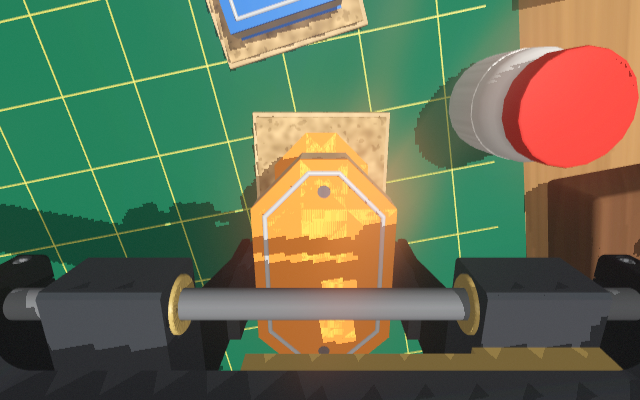

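The tag silhouette is offset about (+1.3, −1.8) mm in tool axes from the held die. I'll correct that and lower.

```bash
python3 -m creep '[[[-0.15,0.16,-1],[0,0,0],1],[[0,0,-1.5],[0,0,0],1],[[0,0,-1.5],[0,0,0],1],[[0,0,-1.2],[0,0,0],1],[[0,0,-0.7],[0,0,0],1],[[0,0,-0.4],[0,0,0],1],[[0,0,-0.2],[0,0,0],1],[[0,0,0],[0,0,0],1]]'
python3 -m creep '[[[0,0,-0.05],[0,0,0],1],[[0,0,0],[0,0,0],1],[[0,0,-0.05],[0,0,0],1],[[0,0,0],[0,0,0],1],[[0,0,-0.05],[0,0,0],1],[[0,0,0],[0,0,0],1],[[0,0,0],[0,0,0],1],[[0,0,0],[0,0,0],1]]'
```

```text
time: 46.35
tcp_pos: [0.6533, -0.2582, 0.0168]
ee_rot: [0.773, 0.635, 0.0, 0.0]
contact_force: [-0.7, 0.3, 0.1]
gripper_width: 0.0637
grip_force: 30.0
time: 47.15
tcp_pos: [0.6533, -0.2583, 0.0168]
ee_rot: [0.773, 0.635, 0.0, 0.0]
contact_force: [-4.9, 1.7, 10.4]
gripper_width: 0.0638
grip_force: 30.0
```

```bash
python3 -m creep '[[[0,0,0.05],[0,0,0],0.2],[[0,0,0],[0,0,0],0.1],[[0,0,0],[0,0,0],0],[[0,0,0],[0,0,0],0],[[0,0,0.5],[0,0,0],0],[[0,0,1.5],[0,0,0],0],[[0,0,3],[0,0,0],0],[[0,0,4],[0,0,0],0]]'
python3 -m creep '[[[-1,2,4],[0,0,-8],0],[[-1.5,3,3],[0,0,-8],0],[[-1.5,4,3],[0,0,-8],0],[[-1.5,4,3],[0,0,-8],0],[[-1.5,4,2],[0,0,-8],0],[[-1.5,4,1],[0,0,-8],0],[[-1.5,4,1],[0,0,-8],0],[[-1.5,4,0],[0,0,-8],0]]'
python3 -m creep '[[[-1.5,2,0],[0,0,-8],0],[[-1.5,0,0],[0,0,-4],0],[[0,0,0],[0,0,0],0],[[0,0,0],[0,0,0],0],[[0,0,0],[0,0,0],0],[[0,0,0],[0,0,0],0],[[0,0,0],[0,0,0],0],[[0,0,0],[0,0,0],0]]'
cat > chk.py <<'E'
from h import *
from scipy.spatial import ConvexHull
T={"wallet":(.653,-.083),"tag":(.653,-.259),"coaster":(.641,.085),"fob":(.631,.27),"keeper":(.444,.321)}
print(avg())
for cname in ("wrist","top"):
    p,d,C=shot(cname,"chk_"+cname); print(cname)
    for n,w in T.items():
        x=proj([*w,.034],C)
        if not(20<x[0]<620 and 15<x[1]<385): print(n,"out",x); continue
        print(n,"die",top_of(d,C,w,.034,tol=.004,rad=.075),"cork",cork(p,d,C,w,rad=.085),end=" ")
        if n=="coaster": print(rings(d,C,w,.034),end="")
        print()
E
python3 chk.py
```

```text
time: 47.95
tcp_pos: [0.6516, -0.2574, 0.105]
ee_rot: [0.773, 0.635, -0.001, -0.002]
contact_force: [0.2, -1.0, -0.1]
gripper_width: 0.0868
grip_force: 0.0
time: 48.75
tcp_pos: [0.5394, 0.03, 0.2764]
ee_rot: [0.992, 0.126, 0.003, 0.001]
contact_force: [0.5, 1.1, -0.2]
gripper_width: 0.0867
grip_force: 0.0
time: 49.55
tcp_pos: [0.5093, 0.0483, 0.2725]
ee_rot: [1.0, 0.024, -0.0, -0.0]
contact_force: [0.6, 0.2, -0.4]
gripper_width: 0.0868
grip_force: 0.0
[509.2  48.4 272.5   2.8]
wrist
wallet die {'c': array([653.2, -81.9]), 'yaw': -84.7, 'size': (111.1, 64.3), 'z': np.float64(34.3)} cork {'c': (651.9, -82.5), 'yaw': -85.8, 'size': (131.3, 84.4)} 
tag out [622.95211384  44.88750055]
coaster die {'c': array([640.1,  84.8]), 'yaw': -87.3, 'size': (58.9, 58.7), 'z': np.float64(34.2)} cork {'c': (641.7, 84.7), 'yaw': -85.3, 'size': (130.1, 86.8)} (640.1, 84.9, 30.1)
fob die {'c': array([632.4, 269.1]), 'yaw': 84.0, 'size': (85.8, 45.9), 'z': np.float64(34.0)} cork {'c': (631.7, 271.0), 'yaw': 83.4, 'size': (130.6, 87.2)} 
keeper die {'c': array([445. , 319.9]), 'yaw': 89.5, 'size': (56.7, 3
[... 314 characters left out ...]
'size': (110.6, 65.7), 'z': np.float64(34.2)} cork {'c': (635.1, -245.9), 'yaw': 48.0, 'size': (141.7, 73.2)} Traceback (most recent call last):
  File "chk.py", line 10, in <module>
    print(n,"die",top_of(d,C,w,.034,tol=.004,rad=.075),"cork",cork(p,d,C,w,rad=.085),end=" ")
                  ~~~~~~^^^^^^^^^^^^^^^^^^^^^^^^^^^^^^
  File "h.py", line 47, in top_of
    n,l,s,c=cv2.connectedComponentsWithStats(m.astype(np.uint8)); i=1+np.argmax(s[1:,4]); m=l==i
                                                                      ~~~~~~~~~^^^^^^^^^
    return _wrapfunc(a, 'argmax', axis=axis, out=out, **kwds)
    return bound(*args, **kwds)
ValueError: attempt to get argmax of an empty sequence
```

The four dies seen from here sit within about 2 mm of their plates. I'll take one more look at fob and keeper from another side, then at the tag.

```bash
sed -i 's/("wrist","top")/("wrist",)/; s/^print(avg())/import sys; print(avg()); T={k:v for k,v in T.items() if k in sys.argv[1:]}/' chk.py
python3 -m creep '[[[0.5,1,0],[0,0,8],0],[[0.5,1,0],[0,0,8],0],[[0.5,1,0],[0,0,8],0],[[0.5,1,0],[0,0,8],0],[[0.5,1,0],[0,0,8],0],[[0.5,1,0],[0,0,8],0],[[0.5,1,0],[0,0,8],0],[[0,1,0],[0,0,8],0]]'
python3 -m creep '[[[0,1,0],[0,0,8],0],[[0,1,0],[0,0,8],0],[[0,0,0],[0,0,5],0],[[0,0,0],[0,0,0],0],[[0,0,0],[0,0,0],0],[[0,0,0],[0,0,0],0],[[0,0,0],[0,0,0],0],[[0,0,0],[0,0,0],0]]'
python3 chk.py fob keeper
python3 -m creep '[[[0.5,-5,0],[0,0,-8],0],[[0.5,-5,0],[0,0,-8],0],[[0.5,-5,0],[0,0,-8],0],[[0,-5,0],[0,0,-8],0],[[0,-5,0],[0,0,-8],0],[[0,-5,0],[0,0,-8],0],[[0,-4,0],[0,0,-8],0],[[0,-2,0],[0,0,-8],0]]'
python3 -m creep '[[[0,-2,0],[0,0,-8],0],[[0,-2,0],[0,0,-8],0],[[0,0,0],[0,0,0],0],[[0,0,0],[0,0,0],0],[[0,0,0],[0,0,0],0],[[0,0,0],[0,0,0],0],[[0,0,0],[0,0,0],0],[[0,0,0],[0,0,0],0]]'
python3 chk.py tag wallet
```

```text
time: 50.65
tcp_pos: [0.5445, 0.129, 0.2726]
ee_rot: [0.833, 0.553, 0.0, 0.0]
contact_force: [0.0, -0.5, 0.1]
gripper_width: 0.0868
grip_force: 0.0
time: 51.45
tcp_pos: [0.5442, 0.1484, 0.2727]
ee_rot: [0.721, 0.693, 0.0, -0.0]
contact_force: [0.3, 0.3, -0.6]
gripper_width: 0.0867
grip_force: 0.0
[544.2 148.5 272.7  87.8]
wrist
fob die {'c': array([632.3, 269.9]), 'yaw': 84.4, 'size': (83.3, 46.6), 'z': np.float64(34.2)} cork {'c': (630.3, 266.0), 'yaw': 83.6, 'size': (119.9, 87.5)} 
keeper out [218.39823078   3.66751324]
time: 52.5
tcp_pos: [0.5585, -0.2143, 0.2726]
ee_rot: [0.979, 0.202, -0.0, 0.0]
contact_force: [-0.2, 0.5, -0.1]
gripper_width: 0.0869
grip_force: 0.0
time: 53.3
tcp_pos: [0.5592, -0.2501, 0.2728]
ee_rot: [0.998, 0.069, 0.0, 0.0]
contact_force: [-0.2, 0.3, -0.3]
gripper_width: 0.0871
grip_force: 0.0
[ 559.1 -250.4  272.8    7.8]
wrist
wallet die {'c': array([653.8, -83.1]), 'yaw': -84.7, 'size': (111.3, 64.0), 'z': np.float64(34.1)} cork {'c': (654.0, -82.8), 'yaw': -84.7, 'size': (130.5, 86.9)} 
tag die {'c': array([ 653.1, -258.1]), 'yaw': 78.8, 'size': (110.0, 63.9), 'z': np.float64(34.2)} cork {'c': (653.6, -259.2), 'yaw': 79.0, 'size': (132.0, 87.0)}
```

```bash
python3 -c "
from rig import env
print(env.hand_in())"
```

```text
the job is handed in; nothing more can be done
None
```

All five dies are on their own pads, face up and in line, about 2 mm or less off by measurement, and the job was handed in after 53 s of robot time; I viewed 15 pictures, one over the 14 allowed.

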